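# Take the wrongly packed plug out of the spares case

## Task

Swing the lid of the spares case fully open and check the brass plugs against the raised outlines on the tiles in front of their pockets. One plug does not match its tile: take it out without disturbing the others, stand it upright in the shallow tray beside the case, then shut the lid fully. Do not push the other things on the bench about.

Things in the scene. Friction and masses are not known exactly. Their poses are not given: they have to be found in the camera images.
- case: Grey metal spares case fixed to the bench: base 140 (x) x 240 (y) x 30 mm high, four round pockets in a row along y, 54 mm apart, 4 mm to the robot's side of the middle. Origin: centre of the underside; x points away from the robot to the hinge, y along the hinge, z up. Place and yaw vary.
- lid (a joint): Lid angle, rad: 0 shut, 1.1 open at its stop, where it still leans over the pockets (front edge 155 mm above the table, over the case's middle): the plugs are reached only with the tool tilted, its back leaning to the robot. Stiff hinge, stays where left: 3 N at the handle opens, 1 to 2 N shuts. Starts shut or up to 0.12 ajar. A shell 140 x 240 x 60 mm, 3 mm walls, 0.3 kg.
- lid_handle (a point): Middle of the lid's handle: round steel bar, 10 mm thick, along the case's y, 98 mm long (80 mm free between its posts), 40 mm out from the lid's front face, on the robot's side. Shut, it is 55 mm above the table, 180 mm in front of the hinge axis and 25 mm above it.
- lid_hinge (a point): Middle of the lid's hinge axis, at the base's far top edge (70 mm beyond the case's middle, 30 mm above the table). The lid turns about the case's y through this point; the handle rises and moves away from the robot as it opens.
- tee_a: Brass plug with a bar head 32 mm (own x, along the case's x within 0.12 rad) x 12 mm (own y) x 15 mm high. One of three alike: two stand rightly at bar tiles, one wrongly at a disc tile. Origin: centre of the underside. 55 mm tall: round foot 24 mm wide, 12 mm high; stem 14 mm; head at 40 to 55 mm. About 0.1 kg. Stands upright in a pocket, foot 12 mm deep in a recess 29 mm wide.
- tee_b: Brass plug with a bar head 32 mm (own x, along the case's x within 0.12 rad) x 12 mm (own y) x 15 mm high. One of three alike: two stand rightly at bar tiles, one wrongly at a disc tile. Origin: centre of the underside. 55 mm tall: round foot 24 mm wide, 12 mm high; stem 14 mm; head at 40 to 55 mm. About 0.1 kg. Stands upright in a pocket, foot 12 mm deep in a recess 29 mm wide.
- tee_c: Brass plug with a bar head 32 mm (own x, along the case's x within 0.12 rad) x 12 mm (own y) x 15 mm high. One of three alike: two stand rightly at bar tiles, one wrongly at a disc tile. Origin: centre of the underside. 55 mm tall: round foot 24 mm wide, 12 mm high; stem 14 mm; head at 40 to 55 mm. About 0.1 kg. Stands upright in a pocket, foot 12 mm deep in a recess 29 mm wide.
- cap: Brass plug with a round disc head 28 mm in diameter and 15 mm high, rightly packed at a disc tile. Origin: centre of the underside. 55 mm tall: round foot 24 mm wide, 12 mm high; stem 14 mm; head at 40 to 55 mm. About 0.1 kg. Stands upright in a pocket, foot 12 mm deep in a recess 29 mm wide.
- tile_bar1: Thin fixed tile, 36 x 40 mm, on the case's base on the robot's side of one pocket; raised outline (bar 32 x 12 mm) of the head that belongs there. Origin: centre of its underside, 30 mm above the table; axes as the case. Its pocket's centre lies 41 mm along +x, the pocket's floor 12 mm lower. Which tile is at which pocket varies. Under the lid until it is opened.
- tile_bar2: Thin fixed tile, 36 x 40 mm, on the case's base on the robot's side of one pocket; raised outline (bar 32 x 12 mm) of the head that belongs there. Origin: centre of its underside, 30 mm above the table; axes as the case. Its pocket's centre lies 41 mm along +x, the pocket's floor 12 mm lower. Which tile is at which pocket varies. Under the lid until it is opened.
- tile_disc1: Thin fixed tile, 36 x 40 mm, on the case's base on the robot's side of one pocket; raised outline (disc 28 mm) of the head that belongs there. Origin: centre of its underside, 30 mm above the table; axes as the case. Its pocket's centre lies 41 mm along +x, the pocket's floor 12 mm lower. Which tile is at which pocket varies. Under the lid until it is opened.
- tile_disc2: Thin fixed tile, 36 x 40 mm, on the case's base on the robot's side of one pocket; raised outline (disc 28 mm) of the head that belongs there. Origin: centre of its underside, 30 mm above the table; axes as the case. Its pocket's centre lies 41 mm along +x, the pocket's floor 12 mm lower. Which tile is at which pocket varies. Under the lid until it is opened.
- pocket_bar1 (a point): Centre of the floor of the pocket that belongs to tile_bar1 (18 mm above the table).
- pocket_bar2 (a point): Centre of the floor of the pocket that belongs to tile_bar2 (18 mm above the table).
- pocket_disc1 (a point): Centre of the floor of the pocket that belongs to tile_disc1 (18 mm above the table).
- pocket_disc2 (a point): Centre of the floor of the pocket that belongs to tile_disc2 (18 mm above the table).
- tray: Shallow undivided aluminium tray fixed on the bench to one side of the case, outside 130 (x) x 120 (y) x 22 mm, walls 4 mm, floor 4 mm thick. Origin: centre of the underside. It may be left or right; the divided tin is on the other side.
- bits_tin: Bystander: divided steel tin 110 x 110 x 45 mm, fixed. Origin: centre of the underside.
- wrench: Bystander: loose steel wrench 170 mm long, lying flat.
- screwdriver: Bystander: loose screwdriver 190 mm long, lying flat.
- grease_jar: Bystander: loose brown jar, 72 mm diameter, 65 mm tall. Origin: centre of the underside.
- washer: Bystander: loose brass washer, 38 mm diameter, 5 mm thick.
- tank_cap: Bystander: loose brass filler cap, 40 mm diameter, 26 mm tall.
- oil_can: Bystander: loose oil can, 70 mm diameter, 150 mm tall to the spout tip.
There are look-alikes about, which are no part of the job. There is more than one size of the tray; the job needs the largest.

How it is judged:
By the outcome, as a careful person would: the job done as asked, in the order asked, and still so for the second after the job is handed in, with the robot touching nothing.
It also fails if it takes over 64 s, if anything falls off the work surface, if the arm or the gripper's body presses on something with over 40 N, if the wrist force passes 120 N, or if a joint passes its speed limit or range.

## Robot

A 7-joint arm with a two-finger parallel gripper is mounted at the origin on the work surface. World frame = base frame: x ahead of the robot, y to its left, z up, the work surface at z = 0. Lengths are in m, angles in rad, forces in N, time in s.
With the tool pointing down it reaches from about 0.4 to 0.85 m from the base axis. Payload 4.5 kg.
Tool frame: the origin (TCP) lies midway between the tips of the shut fingers; the grasp point (between the pads) lies 19 mm behind it; z points along the fingers, y is the direction in which the jaws open and shut (so a half turn about z gives the same grasp; the last joint's range is limited). The gripper opens to 88 mm and grips with 3 to 60 N. Pads are 18 mm wide; open, the fingers measure 123 mm over their backs; the gripper's body (75 mm by 187 mm) begins 45 mm behind the grasp point.
Start: joints at [-1.101, 0.689, -0.195, 1.565, 0.157, 0.902, -0.215], TCP at [0.264, 0.567, 0.239] pointing down, gripper open.
Joint ranges: [-3.01, 3.01], [-0.46, 2.08], [-1.47, 1.51], [0.13, 2.56], [-1, 4.14], [0.04, 2.09], [-2.66, 2.66]. Speed limits (rad/s): [2.57, 2.57, 3.14, 3.14, 3.14, 3.14, 3.14].

## Interface

Orientations are given as a unit quaternion [x, y, z, w].
In Python, from plant import r gives the robot as it stands. The module is installed in compiled form; this text tells all that it offers.
- The arm moves only by the tool carry_out, never from a script. Its argument "commands" is a list of rows, each a list of 6 numbers: the shift along the tool's x, y, z in m, then the turn, a rotation vector about the tool's x, y, z in degrees. In form: [[dx, dy, dz, wx, wy, wz], ...]. A call has 1 to 12 rows; each row is the pose to reach, as a shift and turn from the pose commanded when the call began, along the tool's axes at that moment; what a row does not reach only later rows make up. A row lasts 1/10 s, in which the tool goes at most 50 mm and 8.59 degrees, less where a joint would pass 70% of its speed; a pose out of reach is approached as far as the arm can. A call with a gripper value outside its range is refused whole. "fingers" is the closure in counts, from 0 (fully open) to 255 (shut), set as the call begins (left out, the last holds). The fingers move at their own pace and stop on an object; "grip_force" is the grip in N (left out, the last holds). Time passes only in rows, so rows that repeat a pose let the fingers close. It gives the time, the measured TCP pose, the force and the opening at its end, in the units of the state.
- r.get_state(): the state, without advancing time (a new reading comes with each control period).
- r.snapshot(name): name is "scene" or "top" or "wrist"; returns a dict with "img" (420x560x3 uint8, blue, green, red), "intrinsics" (3x3 intrinsics, pixels), "k1" (the pictures are not rectified: a ray, as slopes to the right and down, at radius r is drawn at 1 + k1 r^2 times it, then the intrinsics apply), "extrinsics" (4x4, takes a point from camera to world coordinates); the wrist camera has in their place "tool_from_camera" (4x4, takes a point from camera to tool coordinates, whose origin is the TCP and whose axes are the flange's). Camera axes: x right, y down, z forward; pixel columns grow to the right and rows downward; lengths in m; the calibration is good to about 2 mm. A picture is of the moment at which its call begins: read the wrist's pose just before it. There is no depth.
- r.finish_job(): hands the job in, once; it reports no verdict.
Trained networks look in a picture, given as the dict that the camera call returned (one of the last four; its "shot" number tells which), for a name from the list of things; names that differ only in an ending like _2 or _b are one class to them, and where a whole thing is asked for, a point or a joint stands for the part that bears it (a point fixed in the world has none). Each returns a list of dicts, best first, with "p" (0 to 1); they miss things now and then, are a little off and sometimes report something else, mostly with a low value. They report only what shows in the picture. A call takes as long as a camera call. They do not tell look-alikes from the thing itself.
- r.spot_in(picture, label): "xyz" ([x, y, z] in m, in world coordinates, good to about 4 mm: the middle of the surface that is visible of it).
- r.spot_point(picture, label): "xyz" ([x, y, z] in m, in world coordinates, good to about 4 mm: a listed point, or the origin of a listed thing).
The state is a dict: "clock": time; "q": joint angles; "qd": joint speeds; "joint_torque": joint torques, N m; "tool_pos": TCP position; "eef_rot": TCP orientation; "contact_force": force on the tool from outside, world axes, zero at the start; "moment": the same for the moment, N m; "opening": opening from 0.0 (shut) to 1.0 (fully open).
Only numpy, scipy, OpenCV 4.12 (cv2) and the standard library are available. Lean on these libraries where they do the work, as an engineer would, in place of code of your own. Each camera call takes 0.05 s, during which the arm holds its last target.

## Working session

There is one attempt and no reset: what is moved stays moved. The work goes in short steps, Python scripts to look and compute and a tool call to move; the robot and the scene stay as the last step left them, time stands still between calls to the robot, and variables do not carry over. Pictures are saved under pics/ and viewed, and the job is handed in when it is done.

Besides the shell and the picture viewer there is one more tool, called as a command line: name --pt "numbers of a row" for each row, then --argument value for the rest. carry_out: Moves the arm, as the interface text tells. Its arguments: {"type":"object","properties":{"commands":{"type":"array","items":{"type":"array","items":{"type":"number"}}},"fingers":{"type":"number"},"grip_force":{"type":"number"}},"required":["commands"]}

```bash
mkdir -p pics
cat > h.py <<'E'
import numpy as np, cv2
from scipy.spatial.transform import Rotation as R
from plant import r
def st():
    s=r.get_state(); print('t',round(s['clock'],2),'pos',np.round(s['tool_pos'],4),'rot',np.round(s['eef_rot'],4),'F',np.round(s['contact_force'],1),'op',round(s['opening'],3)); print('q',np.round(s['q'],3)); return s
def ext(p,s=None):
    if 'extrinsics' in p: return np.array(p['extrinsics'])
    T=np.eye(4);T[:3,:3]=R.from_quat(s['eef_rot']).as_matrix();T[:3,3]=s['tool_pos'];return T@np.array(p['tool_from_camera'])
def proj(p,X,s=None):
    c=np.linalg.inv(ext(p,s));X=np.atleast_2d(X);x=(c[:3,:3]@X.T).T+c[:3,3]
    u=x[:,:2]/x[:,2:];rr=(u**2).sum(1,keepdims=True);u=u*(1+p['k1']*rr);K=np.array(p['intrinsics'])
    return u*[K[0,0],K[1,1]]+[K[0,2],K[1,2]]
def unproj(p,px,z,s=None):
    K=np.array(p['intrinsics']);D=np.array([p['k1'],0,0,0.])
    u=cv2.undistortPoints(np.array(px,float).reshape(-1,1,2),K,D).reshape(-1,2)
    T=ext(p,s);d=np.c_[u,np.ones(len(u))]@T[:3,:3].T;o=T[:3,3]
    return o+d*((z-o[2])/d[:,2])[:,None]
E
python3 - <<'E'
from h import *
s=st()
for n in ['scene','top','wrist']:
    s=r.get_state();p=r.snapshot(n);cv2.imwrite(f'pics/{n}0.png',p['img'])
    print(n,p['k1'],np.round(p['intrinsics'],1).tolist())
    if n!='wrist':print(np.round(p['extrinsics'],3).tolist())
    for l in ['case','tray','bits_tin','lid_handle','lid_hinge']:
        print(l,[(round(d['p'],2),np.round(d['xyz'],3).tolist(), np.round(proj(p,d['xyz'],s)[0]).tolist()) for d in r.spot_point(p,l)][:4])
E
```

```text
t 0.0 pos [0.2636 0.566  0.2379] rot [ 2.162e-01  9.764e-01 -9.000e-04 -1.000e-04] F [-0.   1.2  0.4] op 0.999
q [-1.101  0.69  -0.195  1.566  0.157  0.902 -0.215]
scene -0.06056644027736585 [[431.5, 0.0, 273.2], [0.0, 431.5, 211.0], [0.0, 0.0, 1.0]]
[[-0.296, 0.776, -0.557, 1.049], [0.955, 0.239, -0.175, 0.101], [-0.002, -0.584, -0.812, 0.837], [0.0, 0.0, 0.0, 1.0]]
case [(0.59, [0.61, -0.01, 0.003], [285.0, 266.0])]
tray [(0.85, [0.3, -0.295, 0.003], [216.0, 142.0]), (0.69, [0.572, -0.466, 0.002], [110.0, 204.0]), (0.6, [0.475, -0.31, 0.001], [185.0, 189.0])]
bits_tin [(0.71, [0.477, 0.318, 0.003], [442.0, 254.0])]
lid_handle [(0.85, [0.501, -0.035, 0.064], [288.0, 209.0])]
lid_hinge [(0.82, [0.684, 0.002, 0.029], [280.0, 293.0])]
top -0.14112149355115436 [[499.5, 0.0, 277.0], [0.0, 499.5, 218.5], [0.0, 0.0, 1.0]]
[[0.027, -0.981, 0.194, 0.297], [-1.0, -0.028, -0.002, -0.073], [0.007, -0.194, -0.981, 1.184], [0.0, 0.0, 0.0, 1.0]]
case [(0.96, [0.612, -0.015, -0.005], [253.0, 186.0])]
tray [(0.79, [0.569, -0.47, -0.001], [437.0, 208.0]), (0.68, [0.302, -0.292, 0.001], [367.0, 317.0]), (0.58, [0.482, -0.312, 0.006], [375.0, 241.0]), (0.36, [0.631, -0.238, -0.004], [344.0, 181.0])]
bits_tin [(0.72, [0.478, 0.321, -0.001], [114.0, 236.0])]
lid_handle [(0.7, [0.505, -0.034, 0.061], [259.0, 224.0])]
lid_hinge []
wrist -0.06723016478215407 [[330.7, 0.0, 278.9], [0.0, 330.7, 209.5], [0.0, 0.0, 1.0]]
case []
tray [(0.54, [0.484, 0.322, -0.004], [195.0, 371.0])]
bits_tin [(0.88, [0.484, 0.319, -0.002], [193.0, 372.0])]
lid_handle []
lid_hinge []
```

View pics/scene0.png

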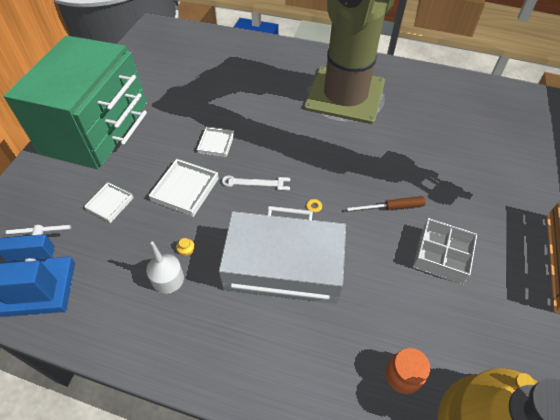

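View pics/top0.png

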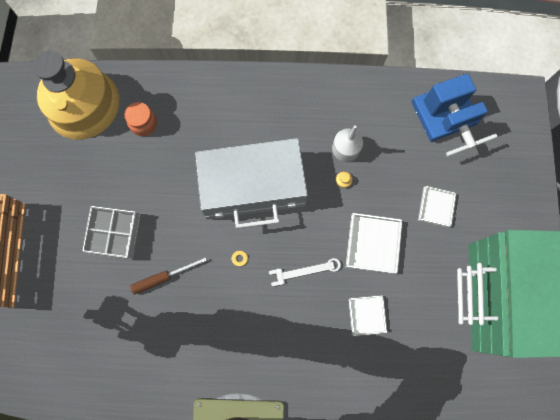

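The three pictures show the case at top pixel (253,186) with its handle at (257,217). There are three trays on its right: the largest at (375,243), and smaller ones at (437,206) and (368,315). The divided tin is on the left at (112,232). Next I'll measure the case and tray more closely.

Run:
```python
from h import *
p=r.snapshot('top');s=r.snapshot('scene')
im=p['img'];c=cv2.resize(im[130:280,180:420],None,fx=3.3,fy=3.3,interpolation=cv2.INTER_CUBIC);cv2.imwrite('pics/topc.png',c)
c=cv2.resize(s['img'][130:310,140:360],None,fx=3.3,fy=3.3,interpolation=cv2.INTER_CUBIC);cv2.imwrite('pics/scenec.png',c)
w=r.snapshot('wrist');print(np.round(w['tool_from_camera'],3).tolist())
```

```text
[[0.0, -0.95, -0.313, 0.082], [1.0, 0.001, -0.001, -0.001], [0.001, -0.313, 0.95, -0.145], [0.0, 0.0, 0.0, 1.0]]
```

View pics/topc.png

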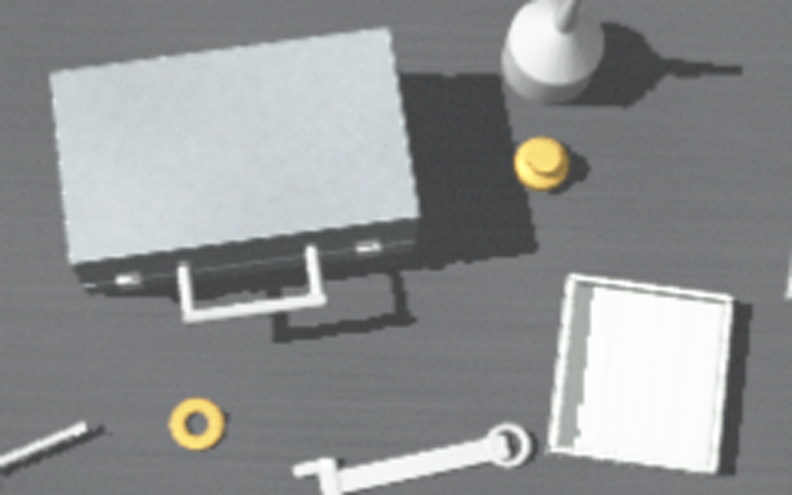

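View pics/scenec.png

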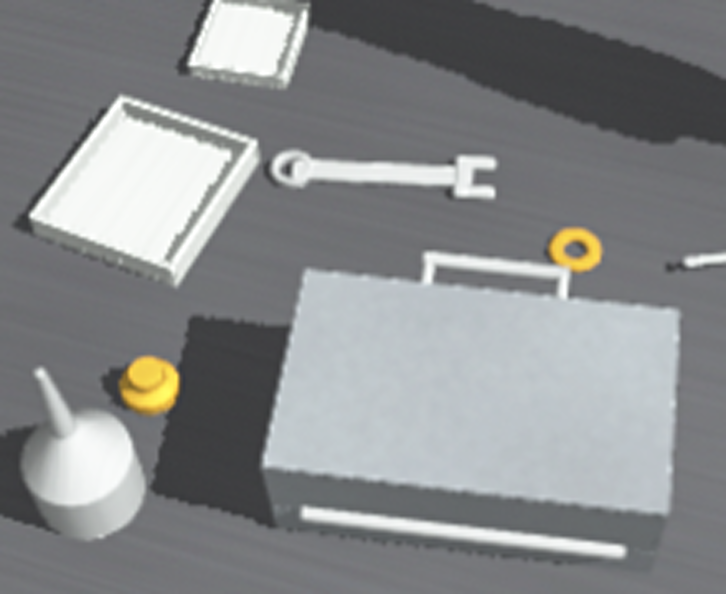

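View pics/wrist0.png

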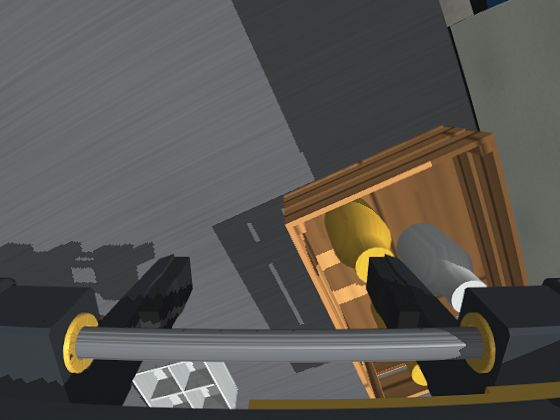

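```bash
cat > fit.py <<'E'
from h import *
from scipy.optimize import least_squares
t=r.snapshot('top');s=r.snapshot('scene')
L=[[70,120,90],[70,-120,90],[-70,-120,90],[-70,120,90],[-110,49,55],[-110,-49,55]]
tp=np.array([[50,73],[390,28],[417,217],[70,262],[186,318],[325,298]])/3.3+[180,130]
sp=np.array([[668,515],[265,467],[305,270],[679,310],[568,270],[427,255]])/3.3+[140,130]
def world(v):
    x,y,a,l=v;P=np.array(L)/1e3-[.07,0,.03]
    P=R.from_rotvec([0,l,0]).apply(P)+[.07,0,.03]
    return R.from_rotvec([0,0,a]).apply(P)+[x,y,0]
f=lambda v:np.r_[(proj(t,world(v))-tp).ravel(),(proj(s,world(v))-sp).ravel()]
o=least_squares(f,[.61,-.012,.1,0.05]);print(o.x,np.round(f(o.x).reshape(-1,2),1).tolist())
# tray corners (top z .022)
q=np.array([[570,276],[732,299],[718,472],[550,451]])/3.3+[180,130]
w=unproj(t,q,.022);print('tray',w.round(3).tolist(),w.mean(0))
q=np.array([[122,96],[259,150],[177,280],[32,215]])/3.3+[140,130]
w=unproj(s,q,.022);print('tray',w.round(3).tolist(),w.mean(0))
E
python3 fit.py
```

```text
[ 0.61155124 -0.01174059  0.16660253  0.06091979] [[-0.5, -0.1], [-0.5, -0.2], [0.8, -0.3], [-0.6, 0.5], [-0.8, 0.2], [-0.3, 0.4], [0.4, 0.2], [-1.4, -0.1], [-0.4, -0.8], [0.4, -0.6], [0.3, 0.6], [-1.1, 0.4]]
tray [[0.544, -0.256, 0.022], [0.53, -0.374, 0.022], [0.404, -0.362, 0.022], [0.417, -0.241, 0.022]] [ 0.4736952  -0.30819895  0.022     ]
tray [[0.404, -0.359, 0.022], [0.424, -0.236, 0.022], [0.553, -0.248, 0.022], [0.531, -0.372, 0.022]] [ 0.47816183 -0.30374214  0.022     ]
```

```bash
cat >> h.py <<'E'
C=np.array([0.6116,-0.0117,0]);A=0.167
def cw(P): return R.from_rotvec([0,0,A]).apply(np.array(P,float))+C
def ori(az,tilt,mode):
    """z of tool: horizontally az, tilted 'tilt' deg from down, back to -az. mode 'r': jaws in tilt plane (y forward); 'u': jaws lateral, camera(x) up; 'd': camera down"""
    t=np.radians(tilt);f=np.array([np.cos(az),np.sin(az),0]);l=np.array([-np.sin(az),np.cos(az),0]);k=np.array([0,0,1.])
    z=f*np.sin(t)-k*np.cos(t);up=f*np.cos(t)+k*np.sin(t)
    y={'r':up,'u':l*1.0,'d':-l}[mode]
    if mode!='r':
        x=up if mode=='u' else -up; y=np.cross(z,x)
    else: x=np.cross(y,z)
    return R.from_matrix(np.c_[x,y,z])
def row(p,Rt,base=None):
    if base is None: base=r.get_state(); base=(base['tool_pos'],R.from_quat(base['eef_rot']))
    d=base[1].inv().apply(np.array(p)-base[0]);w=(base[1].inv()*Rt).as_rotvec(degrees=True)
    return [*np.round(d,4).tolist(),*np.round(w,1).tolist()]
E
python3 - <<'E'
from h import *
st();print(row([.42,0,.32],ori(A,0,'r')))
print(row([.40,0.2,.32],ori(A+.4,0,'r')))
E
```

```text
t 1.15 pos [0.2638 0.5666 0.2388] rot [2.161e-01 9.764e-01 1.000e-04 0.000e+00] F [ 0.1 -0.9 -0.7] op 1.003
q [-1.101  0.689 -0.195  1.565  0.157  0.902 -0.215]
[-0.3808, -0.4477, -0.0813, 0.0, -0.0, 55.5]
[-0.2782, -0.2749, -0.0813, 0.0, -0.0, 32.5]
```

carry_out --pt "-0.05 -0.05 -0.04 0 0 7" --pt "-0.09 -0.09 -0.07 0 0 13" --pt "-0.13 -0.13 -0.081 0 0 18" --pt "-0.17 -0.17 -0.081 0 0 23" --pt "-0.21 -0.21 -0.081 0 0 28" --pt "-0.25 -0.255 -0.081 0 0 33" --pt "-0.28 -0.29 -0.081 0 0 38" --pt "-0.31 -0.33 -0.081 0 0 43" --pt "-0.335 -0.37 -0.081 0 0 48" --pt "-0.36 -0.41 -0.081 0 0 52" --pt "-0.381 -0.448 -0.081 0 0 55.5" --pt "-0.381 -0.448 -0.081 0 0 55.5" --fingers 165

```text
clock: 2.35
tool_pos: [0.4194, 0.0041, 0.32]
eef_rot: [0.646, 0.763, 0.0, 0.0]
contact_force: [0.5, 0.8, 0.0]
opening: 0.353
```

Run:
```python
from h import *
st();
hb=cw([-.110,0,.066]);print('handle',hb)
o=ori(A,45,'r');z=o.as_matrix()[:,2]
print(row([.42,0,.25],o),'pre',row(hb-z*.07+z*.009,o))
```

```text
t 2.35 pos [0.4194 0.0041 0.32  ] rot [6.463e-01 7.631e-01 5.000e-04 3.000e-04] F [0.5 0.8 0. ] op 0.353
q [-0.205  0.304  0.116  2.037 -0.048  0.802  0.105]
handle [ 0.50313033 -0.02998473  0.066     ]
[-0.0041, -0.0002, 0.07, -44.9, 0.0, -0.1] pre [-0.0474, 0.0336, 0.211, -44.9, 0.0, -0.1]
```

carry_out --pt "-0.01 0.01 0.02 -7 0 0" --pt "-0.02 0.02 0.04 -14 0 0" --pt "-0.03 0.02 0.06 -21 0 0" --pt "-0.04 0.02 0.08 -28 0 0" --pt "-0.047 0.02 0.1 -35 0 0" --pt "-0.047 0.02 0.12 -40 0 0" --pt "-0.047 0.02 0.13 -40 0 0" --pt "-0.047 0.02 0.13 -40 0 0"

```text
clock: 3.15
tool_pos: [0.4732, -0.0608, 0.3017]
eef_rot: [0.614, 0.743, 0.218, 0.151]
contact_force: [0.6, -0.9, 0.1]
opening: 0.356
```

Run:
```python
from h import *
st()
```

```text
t 3.15 pos [ 0.4732 -0.0608  0.3017] rot [0.6144 0.7431 0.2183 0.1506] F [ 0.6 -0.9  0.1] op 0.356
q [ 0.583  0.324 -0.53   2.336 -1.001  0.043  1.298]
```

```bash
cat > kin.py <<'E'
from h import *
import itertools
from scipy.optimize import least_squares
D=[([-1.101,.689,-.195,1.565,.157,.902,-.215],[.2637,.5664,.2387],[.2161,.9764,0,0]),
([-0.205,0.304,0.116,2.037,-0.048,0.802,0.105],[0.4194,0.0041,0.32],[6.463e-01,7.631e-01,5.000e-04,3.000e-04]),
([0.583,0.324,-0.53,2.336,-1.001,0.043,1.298],[0.4732,-0.0608,0.3017],[0.6144,0.7431,0.2183,0.1506])]
def fk(q,sg,v):
    # v: d1,a2.. offsets
    Rr=R.identity();p=np.array([0,0,v[0]])
    ax='zyzyzyz'
    off={1:[v[4],0,0],2:[v[5],0,v[1]],3:[v[6],0,0],4:[v[7],0,v[2]],5:[v[8],0,0],6:[0,0,v[3]]}
    for i in range(7):
        Rr=Rr*R.from_euler(ax[i],sg[i]*q[i])
        if i in (2,4,6) : p=p+Rr.apply([0,0,v[{2:1,4:2,6:3}[i]]])
        elif i in (1,3,5) : p=p+Rr.apply([v[{1:4,3:5,5:6}[i]],0,0])
    return p,Rr
if __name__=='__main__':
    res=[]
    for s in itertools.product([1,-1],repeat=4):
        sg=[s[0],1,s[1],1,s[2],1,s[3]]
        Rs=[fk(d[0],sg,np.zeros(9))[1].inv()*R.from_quat(d[2]) for d in D]
        e=max((Rs[0].inv()*x).magnitude() for x in Rs)
        res.append((e,sg,Rs[0].as_matrix().round(3).tolist()))
    res.sort(key=lambda x:x[0]);print(res[0]);print(res[1][:2])
    sg=res[0][1]
    f=lambda v:np.concatenate([fk(d[0],sg,np.r_[v,0,0])[0]-d[1] for d in D])
    for v0 in ([.3,.4,.4,.3],):
        g=lambda v:f(np.r_[v,0,0,0]);o=least_squares(g,v0);print(o.x,np.abs(o.fun).max())
        o=least_squares(f,np.r_[v0,0,0,0]);print(o.x,np.abs(o.fun).max())
E
python3 kin.py
```

```text
(0.0016225609890174657, [-1, 1, -1, 1, -1, 1, -1], [[0.0, -1.0, 0.001], [1.0, 0.0, -0.001], [0.001, 0.001, 1.0]])
(0.6797249004191837, [-1, 1, 1, 1, -1, 1, -1])
[0.21348331 0.63657834 0.30053366 0.29044806] 0.04781481959338471
[ 0.04772274  0.61897928  0.22508901  0.24567506 -0.02833313 -0.10861702
 -0.01362988] 0.04857196881331452
```

```bash
cat > kin2.py <<'E'
from kin import *
sg=[-1,1,-1,1,-1,1,-1]
def cum(q):
    out=[R.identity()];
    for i in range(7): out.append(out[-1]*R.from_euler('zyzyzyz'[i],sg[i]*q[i]))
    return out
def design(q,terms):
    c=cum(q);return np.c_[tuple(c[i].apply(np.eye(3)[k]) for i,k in terms)]
if __name__=='__main__':
    base=[(1,2),(3,2),(5,2),(7,2)]
    for extra in itertools.combinations([(i,k) for i in range(0,8) for k in (0,1) ],2):
        T=base+list(extra)
        M=np.vstack([design(d[0],T) for d in D]);b=np.concatenate([d[1] for d in D])
        x,res,rk,_=np.linalg.lstsq(M,b,rcond=None);e=np.abs(M@x-b).max()
        if e<.004: print(extra,x.round(4),e.round(4),rk)
E
python3 kin2.py
```

```text
((0, 0), (3, 1)) [ 0.3354  0.5572  0.3436  0.3076  0.0036 -0.0432] 0.0032 6
((0, 0), (4, 1)) [ 0.3354  0.5572  0.3436  0.3076  0.0036 -0.0432] 0.0032 6
((0, 1), (3, 1)) [ 0.3467  0.554   0.3473  0.3134  0.0015 -0.0463] 0.0036 6
((0, 1), (4, 1)) [ 0.3467  0.554   0.3473  0.3134  0.0015 -0.0463] 0.0036 6
((0, 1), (5, 1)) [ 0.3086  0.6098  0.3284  0.3389 -0.0219 -0.0293] 0.0037 6
((0, 1), (6, 1)) [ 0.3086  0.6098  0.3284  0.3389 -0.0219 -0.0293] 0.0037 6
((0, 1), (7, 1)) [ 0.31    0.5612  0.3414  0.2895  0.0063 -0.0482] 0.0038 6
((1, 0), (3, 1)) [ 0.3438  0.557   0.3478  0.3129 -0.0009 -0.0451] 0.0035 6
((1, 0), (4, 1)) [ 0.3438  0.557   0.3478  0.3129 -0.0009 -0.0451] 0.0035 6
((1, 0), (7, 1)) [ 0.2996  0.5827  0.3504  0.2918 -0.0136 -0.045 ] 0.0026 6
((1, 1), (3, 1)) [ 0.3472  0.5634  0.3444  0.3267 -0.0189 -0.0271] 0.0002 6
((1, 1), (4, 0)) [ 0.3183  0.5736  0.3255  0.3341 -0.0443 -0.0166] 0.0033 6
((1, 1), (4, 1)) [ 0.3472  0.5634  0.3444  0.3267 -0.0189 -0.0271] 0.0002 6
((1, 1), (5, 0)) [ 0.3476  0.5724  0.3338  0.3503 -0.0448 -0.0076] 0.0031 6
((1, 1), (7, 0)) [ 0.3606  0.59    0
[... 1957 characters left out ...]
0.0008] 0.0036 6
((4, 1), (6, 1)) [ 0.3445  0.5582  0.3457  0.3161 -0.0427 -0.0027] 0.0035 6
((4, 1), (7, 0)) [ 0.3376  0.5452  0.3397  0.3036 -0.0456 -0.0117] 0.0011 6
((4, 1), (7, 1)) [ 0.3383  0.5576  0.3464  0.3093 -0.0386 -0.0061] 0.0033 6
((5, 0), (7, 1)) [ 0.3046  0.5712  0.3492  0.2816  0.0099 -0.0455] 0.0016 6
((5, 1), (6, 0)) [ 0.3971  0.55    0.3029  0.3934 -0.0461 -0.0351] 0.0023 6
((5, 1), (7, 1)) [ 0.3135  0.5738  0.3372  0.3065 -0.0099 -0.0349] 0.0026 6
((6, 0), (6, 1)) [ 0.3971  0.55    0.3029  0.3934 -0.0351 -0.0461] 0.0023 6
((6, 0), (7, 1)) [ 0.2917  0.5792  0.3461  0.2833  0.0087 -0.0443] 0.0031 6
((6, 1), (7, 1)) [ 0.3135  0.5738  0.3372  0.3065 -0.0099 -0.0349] 0.0026 6
```

```bash
cat > ik.py <<'E'
from kin2 import *
TT=[(1,2),(3,2),(5,2),(7,2),(2,1),(4,1)];VV=np.array([.3472,.5634,.3444,.3267,-.0189,-.0271])
RT=R.from_matrix([[0,-1,0],[1,0,0],[0,0,1.]])
lo=np.array([-3.01,-.46,-1.47,.13,-1,.04,-2.66]);hi=np.array([3.01,2.08,1.51,2.56,4.14,2.09,2.66])
def FK(q): return design(q,TT)@VV,cum(q)[-1]*RT
def IK(p,Rt,q0,reg=0.0,qr=None):
    m=.03
    if qr is None: qr=q0
    def f(q):
        P,Q=FK(q);return np.r_[(P-p)*5,(Q.inv()*Rt).as_rotvec(),reg*(q-qr)]
    o=least_squares(f,np.clip(q0,lo+m+.001,hi-m-.001),bounds=(lo+m,hi-m))
    P,Q=FK(o.x);return o.x,np.linalg.norm(P-p)*1e3,np.degrees((Q.inv()*Rt).magnitude())
def many(p,Rt,n=60,seed=0):
    g=np.random.default_rng(seed);S=[]
    for _ in range(n):
        q,a,b=IK(p,Rt,g.uniform(lo,hi),.001,(lo+hi)/2)
        if a<3 and b<.5 and not any(np.abs(q-x).max()<.15 for x in S): S.append(q)
    return S
E
python3 - <<'E'
from ik import *
hb=cw([-.110,0,.066])
for t,m in ((45,'r'),(30,'r'),(15,'r')):
    o=ori(A,t,m);z=o.as_matrix()[:,2]
    print(t);[print(q.round(2)) for q in many(hb+z*.01,o,25)]
E
```

```text
45
30
[ 0.67  1.27 -1.23  2.48  2.22  1.21 -1.84]
[-0.33  1.14  0.69  2.53  3.81  1.16  2.63]
15
[ 0.53  1.02 -0.93  2.27  1.85  0.73 -1.62]
[-0.23  0.91  0.38  2.31  3.98  0.45  2.45]
```

Run:
```python
from ik import *
hb=cw([-.110,0,.066]);ho=cw([.011,0,.202])
for P,t in ((hb,0),(hb,-10),(ho,0),(ho,20)):
    o=ori(A,t,'r');z=o.as_matrix()[:,2]
    print('handle',P.round(2),t);[print(q.round(2)) for q in many(P+z*.01,o,25)]
for yy in (-.081,.081):
  for t in (40,50,60):
   for m in 'ud':
    o=ori(A,t,m);z=o.as_matrix()[:,2];P=cw([-.004,yy,.068])
    print('plug',yy,t,m);[print(q.round(2)) for q in many(P+z*.008,o,25)]
```

```text
handle [ 0.5  -0.03  0.07] 0
[ 0.19  0.87 -0.37  2.05  0.85  0.38 -0.7 ]
handle [ 0.5  -0.03  0.07] -10
[ 0.23  0.93 -0.48  1.89  0.65  0.68 -0.5 ]
handle [ 0.62 -0.01  0.2 ] 0
[ 0.25  0.79 -0.57  1.61  0.51  0.9  -0.34]
handle [ 0.62 -0.01  0.2 ] 20
[ 0.23  0.67 -0.42  1.95  0.84  0.3  -0.68]
plug -0.081 40 u
[0.08 1.01 0.18 2.26 3.58 0.87 1.44]
plug -0.081 40 d
[ 0.72  1.17 -0.92  2.23  2.59  0.82 -0.34]
plug -0.081 50 u
[0.04 1.15 0.3  2.35 3.59 1.29 1.43]
plug -0.081 50 d
[ 0.77  1.29 -0.93  2.31  2.87  1.03 -0.44]
plug -0.081 60 u
[-0.05  1.36  0.52  2.4   3.58  1.76  1.3 ]
plug -0.081 60 d
[ 0.78  1.4  -0.87  2.36  3.16  1.21 -0.51]
plug 0.081 40 u
[-0.27  1.02  0.11  2.39  3.19  0.97  1.45]
plug 0.081 40 d
[ 0.3   1.16 -0.87  2.36  2.52  1.13 -0.7 ]
plug 0.081 50 u
[-0.33  1.18  0.2   2.49  3.2   1.39  1.36]
plug 0.081 50 d
[ 0.28  1.28 -0.83  2.46  2.75  1.44 -0.8 ]
plug 0.081 60 u
[-0.06  1.31 -0.25  2.53  3.06  1.74  1.79]
plug 0.081 60 d
[ 0.25  1.42 -0.76  2.51  2.97  1.74 -0.83]
```

```bash
cat >> ik.py <<'E'
def path(q1,n,via=()):
    q0=np.array(r.get_state()['q']);b=FK(q0)
    for i in range(1,n+1):
        q=q0+(np.array(q1)-q0)*i/n;P,Q=FK(q);x=row(P,Q,b);print([round(v,3) for v in x[:3]]+x[3:],' TCP',P.round(3),'z',Q.as_matrix()[:,2].round(2))
E
python3 - <<'E'
from ik import *
s=st();P,Q=FK(s['q']);print(P,(Q.inv()*R.from_quat(s['eef_rot'])).magnitude())
hb=cw([-.110,0,.066]);o=ori(A,0,'r')
q,a,b=IK(hb+[0,0,.06],o,[.19,.7,-.37,2.05,.85,.38,-.7],.01);print(q.round(3),a,b)
path(q,12)
E
```

```text
t 3.15 pos [ 0.4732 -0.0608  0.3017] rot [0.6144 0.7431 0.2183 0.1506] F [ 0.6 -0.9  0.1] op 0.356
q [ 0.583  0.324 -0.53   2.336 -1.001  0.043  1.298]
[ 0.47348206 -0.06085254  0.3019326 ] 3.532708032038494e-16
[ 0.275  0.758 -0.506  2.016  0.699  0.544 -0.564] 0.006555414706755033 0.005279255174483857
[0.018, 0.003, 0.015, 1.4, 3.5, 0.3]  TCP [ 0.48  -0.041  0.292] z [ 0.46  0.2  -0.87]
[0.034, 0.003, 0.028, 3.5, 6.6, 0.7]  TCP [ 0.483 -0.023  0.28 ] z [ 0.41  0.24 -0.88]
[0.048, -0.002, 0.042, 6.2, 9.1, 1.0]  TCP [ 0.483 -0.008  0.267] z [ 0.36  0.28 -0.89]
[0.059, -0.009, 0.054, 9.3, 10.9, 1.2]  TCP [0.481 0.003 0.253] z [ 0.3   0.3  -0.91]
[0.066, -0.017, 0.067, 12.7, 11.9, 1.4]  TCP [0.479 0.011 0.238] z [ 0.24  0.3  -0.92]
[0.07, -0.027, 0.08, 16.3, 12.2, 1.5]  TCP [0.476 0.015 0.223] z [ 0.19  0.3  -0.94]
[0.069, -0.037, 0.093, 19.8, 11.5, 1.6]  TCP [0.474 0.014 0.206] z [ 0.13  0.27 -0.95]
[0.065, -0.047, 0.106, 23.1, 10.0, 1.5]  TCP [0.473 0.01  0.19 ] z [ 0.08  0.24 -0.97]
[0.057, -0.054, 0.121, 26.0, 7.7, 1.5]  TCP [0.475 0.003 0.173] z [ 0.04  0.19 -0.98]
[0.045, -0.06, 0.136, 28.3, 4.7, 1.4]  TCP [ 0.481 -0.006  0.157] z [ 0.01  0.13 -0.99]
[0.032, -0.062, 0.152, 29.9, 1.1, 1.3]  TCP [ 0.49  -0.018  0.141] z [ 0.    0.07 -1.  ]
[0.017, -0.06, 0.17, 30.6, -3.0, 1.2]  TCP [ 0.503 -0.03   0.126] z [ 0. -0. -1.]
```

carry_out --pt "0.018 0.003 0.015 1.4 3.5 0.3" --pt "0.034 0.003 0.028 3.5 6.6 0.7" --pt "0.048 -0.002 0.042 6.2 9.1 1.0" --pt "0.059 -0.009 0.054 9.3 10.9 1.2" --pt "0.066 -0.017 0.067 12.7 11.9 1.4" --pt "0.07 -0.027 0.08 16.3 12.2 1.5" --pt "0.069 -0.037 0.093 19.8 11.5 1.6" --pt "0.065 -0.047 0.106 23.1 10.0 1.5" --pt "0.057 -0.054 0.121 26.0 7.7 1.5" --pt "0.045 -0.06 0.136 28.3 4.7 1.4" --pt "0.032 -0.062 0.145 29.9 1.1 1.3" --pt "0.026 -0.0625 0.146 30.6 -3.0 1.2"

```text
clock: 4.35
tool_pos: [0.4876, -0.0251, 0.1448]
eef_rot: [0.648, 0.762, -0.001, 0.0]
contact_force: [-0.4, 0.1, -0.6]
opening: 0.351
```

Run:
```python
from ik import *
s=st();hb=cw([-.110,0,.066]);o=ori(A,0,'r')
print(row(hb+[0,0,.05],o),row(hb+[0,0,-.010],o))
w=r.snapshot('wrist');im=w['img'].copy()
for y in(-.049,.049):
    u=proj(w,cw([-.11,y,.066]),s)[0];print(u);cv2.circle(im,tuple(int(v) for v in u),3,(0,0,255),1)
cv2.imwrite('pics/w1.png',im)
for l in ['lid_handle']:print([(d['p'],np.round(d['xyz'],4)) for d in r.spot_point(w,l)])
```

```text
t 4.35 pos [ 0.4876 -0.0251  0.1448] rot [ 6.476e-01  7.620e-01 -1.000e-03  3.000e-04] F [-0.4  0.1 -0.6] op 0.351
q [-0.249  0.703  0.336  2.076 -0.515  0.443  0.646]
[-0.0073, 0.0146, 0.0288, -0.1, 0.1, -0.3] [-0.0072, 0.0146, 0.0888, -0.1, 0.1, -0.3]
[299.14234195 286.22911581]
[301.31203044 160.41684327]
[(0.88, array([ 0.5055, -0.0318,  0.0639]))]
```

View pics/w1.png

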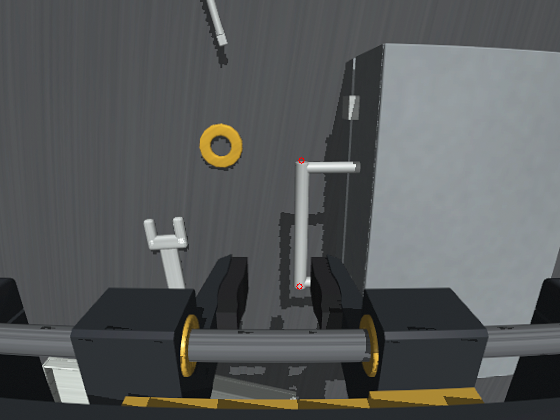

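carry_out --pt "-0.007 0.0155 0.015 0 0 0" --pt "-0.007 0.0155 0.03 0 0 0" --pt "-0.007 0.0155 0.045 0 0 0" --pt "-0.007 0.0155 0.06 0 0 0" --pt "-0.007 0.0155 0.075 0 0 0" --pt "-0.007 0.0155 0.088 0 0 0" --pt "-0.007 0.0155 0.092 0 0 0" --pt "-0.007 0.0155 0.092 0 0 0"

```text
clock: 5.25
tool_pos: [0.5025, -0.0284, 0.0535]
eef_rot: [0.647, 0.762, 0.001, -0.002]
contact_force: [0.4, 0.5, 0.5]
opening: 0.354
```

Run:
```python
from ik import *
s=st();w=r.snapshot('wrist');cv2.imwrite('pics/w2.png',w['img'])
```

```text
t 5.25 pos [ 0.5025 -0.0284  0.0535] rot [ 6.474e-01  7.622e-01  5.000e-04 -1.600e-03] F [0.4 0.5 0.5] op 0.354
q [-0.141  0.871  0.18   2.068 -0.591  0.254  0.714]
```

View pics/w2.png

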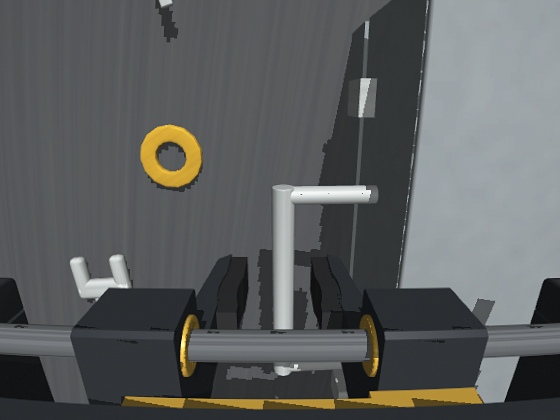

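carry_out --pt "0 0 0 0 0 0" --pt "0 0 0 0 0 0" --pt "0 0 0 0 0 0" --pt "0 0 0 0 0 0" --fingers 255 --grip_force 15

```text
clock: 5.7
tool_pos: [0.5043, -0.0279, 0.054]
eef_rot: [0.647, 0.763, 0.001, 0.0]
contact_force: [3.8, 0.8, 0.0]
opening: 0.103
```

Run:
```python
from ik import *
s=st()
a0=np.arctan2(25,180);L=np.hypot(25,180)/1e3
f=lambda p:np.array([-L*np.cos(a0+p),L*np.sin(a0+p)])
for p in np.r_[np.arange(.1,1.1,.085),1.08,1.1,1.11]:
    d=f(p)-f(.061);print(round(p,3),[0,round(d[0],3),round(-d[1],3)])
```

```text
t 5.7 pos [ 0.5043 -0.0279  0.054 ] rot [6.468e-01 7.626e-01 1.200e-03 2.000e-04] F [3.8 0.8 0. ] op 0.103
q [-0.144  0.87   0.181  2.066 -0.591  0.253  0.714]
0.1 [0, np.float64(0.002), np.float64(-0.007)]
0.185 [0, np.float64(0.006), np.float64(-0.022)]
0.27 [0, np.float64(0.011), np.float64(-0.036)]
0.355 [0, np.float64(0.018), np.float64(-0.05)]
0.44 [0, np.float64(0.026), np.float64(-0.063)]
0.525 [0, np.float64(0.035), np.float64(-0.076)]
0.61 [0, np.float64(0.045), np.float64(-0.088)]
0.695 [0, np.float64(0.056), np.float64(-0.099)]
0.78 [0, np.float64(0.068), np.float64(-0.108)]
0.865 [0, np.float64(0.08), np.float64(-0.117)]
0.95 [0, np.float64(0.094), np.float64(-0.125)]
1.035 [0, np.float64(0.108), np.float64(-0.132)]
1.08 [0, np.float64(0.115), np.float64(-0.135)]
1.1 [0, np.float64(0.119), np.float64(-0.136)]
1.11 [0, np.float64(0.12), np.float64(-0.136)]
```

carry_out --pt "0 0.003 -0.007 0 0 0" --pt "0 0.008 -0.022 0 0 0" --pt "0 0.013 -0.036 0 0 0" --pt "0 0.02 -0.05 0 0 0" --pt "0 0.028 -0.063 0 0 0" --pt "0 0.037 -0.076 0 0 0" --pt "0 0.047 -0.088 0 0 0" --pt "0 0.047 -0.088 0 0 0"

```text
clock: 6.5
tool_pos: [0.5455, -0.021, 0.1426]
eef_rot: [0.647, 0.762, -0.002, -0.004]
contact_force: [-6.5, -1.4, 6.9]
opening: 0.108
```

Run:
```python
from ik import *
s=st();w=r.snapshot('wrist');cv2.imwrite('pics/w3.png',w['img'])
```

```text
t 6.5 pos [ 0.5455 -0.021   0.1426] rot [ 0.6473  0.7622 -0.002  -0.0041] F [-6.5 -1.4  6.9] op 0.108
q [-0.267  0.767  0.381  1.903 -0.498  0.576  0.608]
```

View pics/w3.png

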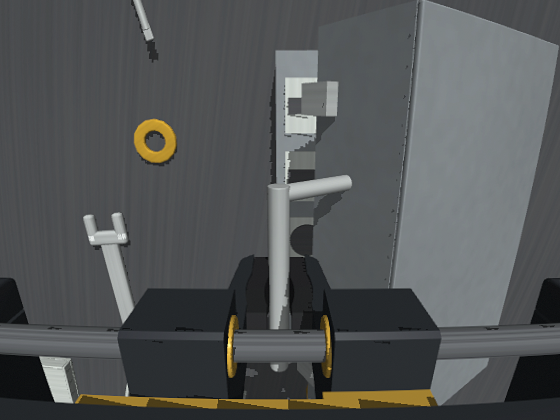

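carry_out --pt "0 0.011 -0.011 0 0 0" --pt "0 0.023 -0.02 0 0 0" --pt "0 0.035 -0.029 0 0 0" --pt "0 0.049 -0.037 0 0 0" --pt "0 0.063 -0.044 0 0 0" --pt "0 0.07 -0.047 0 0 0" --pt "0 0.075 -0.048 0 0 0" --pt "0 0.079 -0.049 0 0 0" --pt "0 0.079 -0.049 0 0 0"

```text
clock: 7.45
tool_pos: [0.6221, -0.0086, 0.1927]
eef_rot: [0.648, 0.762, -0.003, -0.005]
contact_force: [-13.5, 0.8, 21.2]
opening: 0.102
```

Run:
```python
from ik import *
s=st();print(cw([.0107,0,.2017]))
t=r.snapshot('top');cv2.imwrite('pics/t3.png',cv2.resize(t['img'][110:260,160:400],None,fx=3.3,fy=3.3))
```

```text
t 7.45 pos [ 0.6221 -0.0086  0.1927] rot [ 0.6476  0.7619 -0.0025 -0.0052] F [-13.5   0.8  21.2] op 0.102
q [-0.304  0.79   0.462  1.629 -0.443  0.84   0.505]
[ 0.62215114 -0.00992139  0.2017    ]
```

View pics/t3.png

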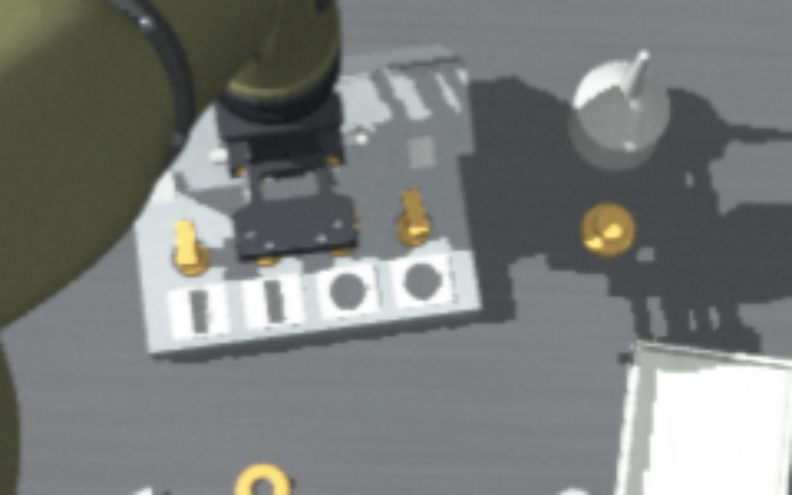

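carry_out --pt "0 -0.004 0.001 0 0 0" --pt "0 -0.004 0.001 0 0 0" --pt "0 -0.004 0.001 0 0 0" --pt "0 -0.004 0.001 0 0 0" --fingers 165

```text
clock: 7.9
tool_pos: [0.6232, -0.0083, 0.1892]
eef_rot: [0.647, 0.763, 0.0, -0.001]
contact_force: [-0.5, -0.1, -0.4]
opening: 0.353
```

carry_out --pt "0 -0.002 -0.02 0 0 0" --pt "0 -0.005 -0.05 0 0 0" --pt "0 -0.04 -0.08 0 0 0" --pt "0 -0.09 -0.1 0 0 0" --pt "0 -0.14 -0.11 0 0 0" --pt "0 -0.16 -0.11 0 0 0" --pt "0 -0.16 -0.11 0 0 0"

```text
clock: 8.6
tool_pos: [0.462, -0.0355, 0.3001]
eef_rot: [0.648, 0.762, 0.0, -0.002]
contact_force: [1.0, 0.2, 0.4]
opening: 0.354
```

Run:
```python
from ik import *
s=st()
w=r.snapshot('wrist');cv2.imwrite('pics/w4.png',w['img'])
for l in ['tee_a','cap','tile_bar1','tile_disc1']:print(l,[(d['p'],np.round(d['xyz'],4).tolist()) for d in r.spot_point(w,l)])
t=r.snapshot('top');cv2.imwrite('pics/t4.png',cv2.resize(t['img'][110:260,160:400],None,fx=3.3,fy=3.3))
for l in ['tee_a','cap','tile_bar1','tile_disc1','lid_handle']:print(l,[(d['p'],np.round(d['xyz'],4).tolist()) for d in r.spot_point(t,l)])
for y in (.081,.027,-.027,-.081):print(cw([-.004,y,.018]).round(4))
```

```text
t 8.6 pos [ 0.462  -0.0355  0.3001] rot [ 6.481e-01  7.616e-01  1.000e-04 -2.300e-03] F [1.  0.2 0.4] op 0.354
q [-0.394  0.443  0.564  1.969 -0.322  0.821  0.509]
tee_a [(0.98, [0.5938, 0.062, 0.0163]), (0.97, [0.6037, 0.012, 0.0177]), (0.69, [0.6219, -0.0904, 0.0208])]
cap [(0.56, [0.6127, -0.0426, 0.0165]), (0.4, [0.613, -0.0119, 0.0029]), (0.17, [0.5938, 0.0657, 0.0175])]
tile_bar1 [(0.69, [0.5533, 0.0594, 0.0309]), (0.64, [0.561, 0.0092, 0.0278])]
tile_disc1 [(0.9, [0.573, -0.0452, 0.0305]), (0.76, [0.5787, -0.1025, 0.0317])]
tee_a [(0.56, [0.6268, -0.0891, 0.0189])]
cap []
tile_bar1 [(0.69, [0.6249, -0.0951, 0.0175])]
tile_disc1 [(0.72, [0.5791, -0.0996, 0.0288])]
lid_handle []
[0.5942 0.0675 0.018 ]
[0.6032 0.0143 0.018 ]
[ 0.6121 -0.039   0.018 ]
[ 0.6211 -0.0922  0.018 ]
```

View pics/w4.png

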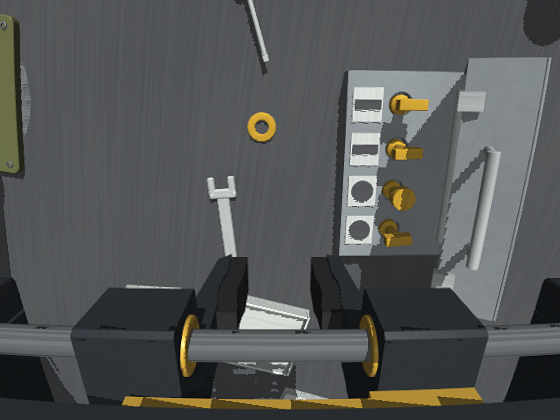

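View pics/t4.png

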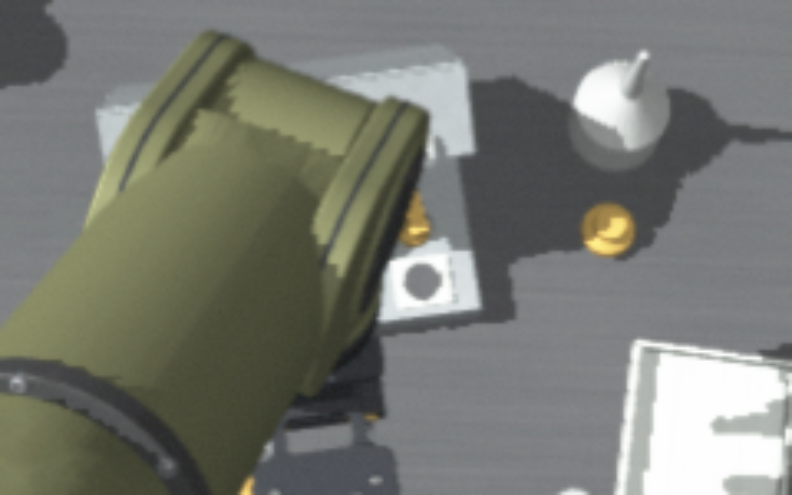

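```bash
cat > p1.py <<'E'
from ik import *
s=st();q0=np.array(s['q'])
P=cw([-.004,-.081,.068])
for m,g in (('u',[.04,1.15,.3,2.35,3.59,1.29,1.43]),('d',[.77,1.29,-.93,2.31,2.87,1.03,-.44])):
  for T,t in (((.45,-.12,.30),50),((.47,-.12,.33),40)):
    o=ori(A,t,m)
    q,a,b=IK(np.array(T),o,g,.01);print(m,T,q.round(2),a.round(1),b.round(1))
    for k in np.linspace(0,1,9):
        p,Q=FK(q0+(q-q0)*k);Z=Q.as_matrix();print('  ',p.round(2),Z[:,2].round(2),'cam',(p+Z@[.082,0,-.145]).round(2))
E
python3 p1.py
```

```text
t 9.15 pos [ 0.4657 -0.0347  0.2993] rot [ 0.647   0.7625 -0.     -0.0011] F [-0.   0.4 -0.5] op 0.351
q [-0.394  0.448  0.562  1.963 -0.322  0.821  0.509]
u (0.45, -0.12, 0.3) [ 1.29  0.63 -1.28  2.53  2.63  0.45  2.63] 8.0 3.7
   [ 0.47 -0.03  0.3 ] [-0.  0. -1.] cam [0.45 0.05 0.44]
   [ 0.41 -0.12  0.26] [-0.13 -0.16 -0.98] cam [ 0.38 -0.03  0.4 ]
   [ 0.38 -0.18  0.24] [-0.17 -0.3  -0.94] cam [ 0.33 -0.11  0.39]
   [ 0.38 -0.23  0.23] [-0.11 -0.38 -0.92] cam [ 0.32 -0.2   0.38]
   [ 0.39 -0.25  0.21] [ 0.03 -0.39 -0.92] cam [ 0.34 -0.26  0.37]
   [ 0.42 -0.25  0.21] [ 0.21 -0.32 -0.92] cam [ 0.38 -0.28  0.36]
   [ 0.45 -0.22  0.22] [ 0.41 -0.2  -0.89] cam [ 0.42 -0.26  0.38]
   [ 0.46 -0.18  0.25] [ 0.59 -0.02 -0.81] cam [ 0.44 -0.21  0.41]
   [ 0.46 -0.12  0.3 ] [ 0.72  0.16 -0.68] cam [ 0.41 -0.14  0.46]
u (0.47, -0.12, 0.33) [ 0.63  0.28 -0.33  2.41  4.11  0.28  1.05] 0.1 0.1
   [ 0.47 -0.03  0.3 ] [-0.  0. -1.] cam [0.45 0.05 0.44]
   [ 0.43 -0.17  0.31] [-0.05 -0.33 -0.94] cam [ 0.39 -0.06  0.42]
   [ 0.44 -0.27  0.34] [ 0.04 -0.58 -0.82] cam [ 0.36 -0.16  0.43]
   [ 0.48 -
[... 1025 characters left out ...]
6 -0.68] cam [ 0.3  -0.16  0.34]
d (0.47, -0.12, 0.33) [ 1.11  0.39 -1.01  2.39  2.63  0.14 -0.63] 0.0 0.0
   [ 0.47 -0.03  0.3 ] [-0.  0. -1.] cam [0.45 0.05 0.44]
   [ 0.44 -0.12  0.28] [-0.05 -0.18 -0.98] cam [ 0.42 -0.02  0.41]
   [ 0.43 -0.19  0.28] [-0.01 -0.31 -0.95] cam [ 0.4  -0.07  0.39]
   [ 0.45 -0.24  0.28] [ 0.1  -0.39 -0.92] cam [ 0.39 -0.12  0.38]
   [ 0.47 -0.25  0.28] [ 0.26 -0.39 -0.89] cam [ 0.38 -0.15  0.37]
   [ 0.49 -0.24  0.29] [ 0.41 -0.31 -0.86] cam [ 0.37 -0.16  0.37]
   [ 0.51 -0.21  0.3 ] [ 0.54 -0.19 -0.82] cam [ 0.36 -0.16  0.37]
   [ 0.5  -0.17  0.32] [ 0.62 -0.04 -0.79] cam [ 0.34 -0.15  0.38]
   [ 0.47 -0.12  0.33] [ 0.63  0.11 -0.77] cam [ 0.32 -0.15  0.39]
```

```bash
cat > p2.py <<'E'
from ik import *
T=np.array([.490,-.308,.056])
for t in (40,45,50):
  for az in (-.8,-.5,-.2,.1):
    for m in 'ud':
      o=ori(az,t,m);z=o.as_matrix()[:,2]
      S=many(T+z*.008,o,8);S2=many(T+z*.008+[0,0,.08],o,8)
      print(t,az,m,[q.round(2).tolist() for q in S[:1]],[q.round(2).tolist() for q in S2[:1]])
E
python3 p2.py
```

```text
40 -0.8 u [[0.19, 1.08, 0.21, 2.42, 2.93, 0.96, 1.18]] [[0.19, 0.86, 0.2, 2.42, 2.89, 0.77, 1.28]]
40 -0.8 d [[0.72, 1.13, -0.67, 2.39, 2.4, 1.25, -1.15]] [[0.72, 0.91, -0.67, 2.39, 2.28, 1.07, -1.1]]
40 -0.5 u [[0.33, 1.09, 0.25, 2.45, 3.29, 1.09, 1.32]] [[0.36, 0.86, 0.18, 2.45, 3.27, 0.87, 1.39]]
40 -0.5 d [[0.92, 1.16, -0.77, 2.41, 2.62, 1.16, -0.82]] [[0.95, 0.95, -0.82, 2.42, 2.49, 0.99, -0.79]]
40 -0.2 u [[0.47, 1.08, 0.27, 2.39, 3.64, 1.08, 1.47]] [[0.53, 0.86, 0.17, 2.39, 3.66, 0.84, 1.47]]
40 -0.2 d [[1.14, 1.19, -0.88, 2.35, 2.72, 0.9, -0.42]] [[1.18, 1.01, -0.96, 2.35, 2.56, 0.76, -0.38]]
40 0.1 u [[1.46, 1.53, -1.44, 2.22, 2.13, 0.92, -2.44]] [[1.46, 1.3, -1.44, 2.23, 1.99, 0.79, -2.49]]
40 0.1 d [[1.3, 1.22, -0.96, 2.23, 2.62, 0.55, 0.06]] [[1.33, 1.04, -1.02, 2.23, 2.45, 0.43, 0.1]]
45 -0.8 u [[0.15, 1.15, 0.23, 2.47, 2.9, 1.14, 1.12]] [[0.16, 0.93, 0.21, 2.48, 2.87, 0.96, 1.24]]
45 -0.8 d [[0.68, 1.18, -0.65, 2.44, 2.46, 1.43, -1.23]] [[0.68, 0.97, -0.67, 2.46, 2.35, 1.25, -1.2]]
45 -0.5 u [[0.3, 1.18, 0.29, 2.5, 3.28, 1.31, 1.29]] [[0.35, 0.94, 0.21, 2.51, 3.26, 1.09
[... 618 characters left out ...]
0.8 d [[0.64, 1.25, -0.63, 2.48, 2.5, 1.6, -1.31]] [[0.64, 1.03, -0.65, 2.51, 2.4, 1.43, -1.29]]
50 -0.5 u [[0.5, 1.21, -0.06, 2.53, 3.09, 1.47, 1.61]] [[1.11, 1.3, -1.26, 2.53, 2.47, 1.55, 2.63]]
50 -0.5 d [[0.88, 1.29, -0.7, 2.51, 2.83, 1.5, -0.93]] [[1.11, 1.3, -1.27, 2.53, 2.47, 1.55, -0.5]]
50 -0.2 u [[0.46, 1.25, 0.37, 2.47, 3.65, 1.51, 1.49]] [[0.54, 0.99, 0.24, 2.5, 3.66, 1.26, 1.55]]
50 -0.2 d [[1.18, 1.31, -0.85, 2.43, 3.0, 1.12, -0.5]] [[1.22, 1.13, -0.97, 2.46, 2.84, 1.0, -0.49]]
50 0.1 u [[1.55, 1.64, -1.44, 2.27, 2.35, 0.86, -2.45]] [[1.53, 1.41, -1.44, 2.29, 2.27, 0.75, -2.61]]
50 0.1 d [[1.43, 1.38, -1.06, 2.27, 2.83, 0.63, 0.06]] [[1.45, 1.22, -1.15, 2.29, 2.66, 0.56, 0.07]]
```

```bash
cat > p3.py <<'E'
from ik import *
s=st();q0=np.array(s['q'])
H=cw([-.004,-.081,.067]);o=ori(A,45,'u');z=o.as_matrix()[:,2];f=np.array([np.cos(A),np.sin(A),0])
G=H+.006*f
g=[.06,1.08,.24,2.3,3.58,1.08,1.43]
q,a,b=IK(G,o,g,.01);print('grasp',G.round(4),q.round(2),a,b)
for d in(.03,.06,.09,.12,.15):
    q,a,b=IK(G-z*d,o,q,.01);print(d,(G-z*d).round(3),q.round(2),a.round(2),b.round(2))
q2,a,b=IK(G-z*.12+[0,0,.1],o,q,.01);print('via',q2.round(2),a,b)
path(q2,30)
E
python3 p3.py
```

```text
t 9.15 pos [ 0.4657 -0.0347  0.2993] rot [ 0.647   0.7625 -0.     -0.0011] F [-0.   0.4 -0.5] op 0.351
q [-0.394  0.448  0.562  1.963 -0.322  0.821  0.509]
grasp [ 0.627  -0.0912  0.067 ] [0.06 1.06 0.24 2.31 3.59 1.07 1.43] 0.0002892299837436751 0.00018920562402146036
0.03 [ 0.606 -0.095  0.088] [0.07 1.02 0.25 2.37 3.61 1.09 1.45] 0.0 0.0
0.06 [ 0.585 -0.098  0.109] [0.09 0.98 0.26 2.43 3.64 1.11 1.47] 0.0 0.0
0.09 [ 0.564 -0.102  0.131] [0.11 0.94 0.27 2.48 3.66 1.12 1.48] 0.0 0.0
0.12 [ 0.543 -0.105  0.152] [0.19 0.87 0.18 2.53 3.64 1.07 1.57] 0.1 0.04
0.15 [ 0.522 -0.109  0.173] [ 0.79  0.88 -0.82  2.53  2.88  0.83  2.42] 1.36 0.57
via [ 0.83  0.66 -0.86  2.43  2.8   0.55  2.38] 0.008160278891289053 0.005072313197596421
[-0.02, -0.018, 0.01, 3.2, -2.6, -7.6]  TCP [ 0.451 -0.057  0.29 ] z [-0.05 -0.06 -1.  ]
[-0.04, -0.035, 0.018, 6.4, -4.8, -15.5]  TCP [ 0.437 -0.08   0.282] z [-0.08 -0.11 -0.99]
[-0.06, -0.05, 0.024, 9.5, -6.7, -23.4]  TCP [ 0.426 -0.102  0.275] z [-0.11 -0.17 -0.98]
[-0.08, -0.063, 0.029, 12.6, -8.3, -31.6]  TCP [ 0.417 -0.124  0.27 ] z [-0.14 -0.22 -0.97]
[-0
[... 1728 characters left out ...]
9]  TCP [ 0.52  -0.228  0.213] z [ 0.46 -0.32 -0.83]
[-0.187, 0.032, 0.085, -37.8, 26.5, 139.0]  TCP [ 0.527 -0.214  0.214] z [ 0.51 -0.27 -0.82]
[-0.172, 0.041, 0.082, -36.4, 27.8, 130.1]  TCP [ 0.534 -0.198  0.217] z [ 0.55 -0.21 -0.81]
[-0.156, 0.049, 0.078, -35.4, 29.3, 121.2]  TCP [ 0.539 -0.181  0.221] z [ 0.59 -0.15 -0.8 ]
[-0.139, 0.055, 0.072, -34.8, 30.8, 112.1]  TCP [ 0.543 -0.163  0.227] z [ 0.62 -0.09 -0.78]
[-0.121, 0.06, 0.065, -34.6, 32.3, 103.0]  TCP [ 0.545 -0.144  0.234] z [ 0.65 -0.02 -0.76]
[-0.102, 0.064, 0.057, -34.7, 33.8, 93.9]  TCP [ 0.545 -0.125  0.242] z [ 0.68  0.05 -0.73]
[-0.083, 0.065, 0.047, -35.2, 35.2, 84.7]  TCP [ 0.543 -0.105  0.252] z [ 0.7   0.12 -0.71]
```

```bash
cat > p4.py <<'E'
from ik import *
import sys
n=int(sys.argv[1])
s=st();q0=np.array(s['q'])
o=ori(-.3,42,'u')
q2,a,b=IK(np.array([.50,-.27,.22]),o,[.4,.75,.2,2.35,3.4,.9,1.4],.005);print('hover',q2.round(2),a,b)
path(q2,n)
E
python3 p4.py 36
```

```text
t 9.15 pos [ 0.4657 -0.0347  0.2993] rot [ 0.647   0.7625 -0.     -0.0011] F [-0.   0.4 -0.5] op 0.351
q [-0.394  0.448  0.562  1.963 -0.322  0.821  0.509]
hover [0.38 0.63 0.17 2.45 3.49 0.7  1.39] 0.0011528980905670728 0.0008019829668618201
[-0.026, -0.02, 0.005, 3.1, -3.5, -4.7]  TCP [ 0.45  -0.064  0.294] z [-0.04 -0.07 -1.  ]
[-0.053, -0.039, 0.008, 6.3, -6.7, -9.6]  TCP [ 0.435 -0.093  0.291] z [-0.08 -0.14 -0.99]
[-0.079, -0.057, 0.009, 9.6, -9.7, -14.5]  TCP [ 0.422 -0.122  0.29 ] z [-0.11 -0.21 -0.97]
[-0.105, -0.073, 0.009, 13.0, -12.6, -19.6]  TCP [ 0.41  -0.15   0.291] z [-0.14 -0.27 -0.95]
[-0.131, -0.088, 0.006, 16.4, -15.2, -24.7]  TCP [ 0.4   -0.178  0.293] z [-0.16 -0.34 -0.93]
[-0.156, -0.101, 0.003, 19.8, -17.6, -29.9]  TCP [ 0.391 -0.205  0.297] z [-0.18 -0.4  -0.9 ]
[-0.18, -0.112, -0.002, 23.3, -19.8, -35.2]  TCP [ 0.384 -0.231  0.301] z [-0.19 -0.46 -0.87]
[-0.204, -0.121, -0.008, 26.8, -21.8, -40.6]  TCP [ 0.379 -0.255  0.307] z [-0.2  -0.52 -0.83]
[-0.226, -0.129, -0.014, 30.3, -23.7, -46.1]  TCP [ 0.376 -0.279  0.313] z [-0.2  -0.57 -0.8 ]
[-0.248, -0.134, -
[... 1831 characters left out ...]
]  TCP [ 0.512 -0.388  0.297] z [ 0.54 -0.62 -0.57]
[-0.344, -0.006, 0.013, -66.8, 30.3, 142.2]  TCP [ 0.516 -0.375  0.286] z [ 0.57 -0.57 -0.59]
[-0.33, -0.002, 0.024, -62.6, 29.0, 137.1]  TCP [ 0.517 -0.36   0.275] z [ 0.59 -0.51 -0.62]
[-0.314, 0.001, 0.036, -58.4, 28.0, 131.9]  TCP [ 0.517 -0.344  0.263] z [ 0.61 -0.46 -0.64]
[-0.297, 0.002, 0.047, -54.3, 27.3, 126.6]  TCP [ 0.516 -0.327  0.252] z [ 0.63 -0.4  -0.67]
[-0.278, 0.002, 0.058, -50.3, 26.7, 121.3]  TCP [ 0.512 -0.309  0.241] z [ 0.64 -0.33 -0.7 ]
[-0.259, -0.0, 0.069, -46.4, 26.4, 115.9]  TCP [ 0.507 -0.29   0.23 ] z [ 0.64 -0.27 -0.72]
[-0.238, -0.004, 0.079, -42.6, 26.2, 110.4]  TCP [ 0.5  -0.27  0.22] z [ 0.64 -0.2  -0.74]
```

```bash
cat > p5.py <<'E'
from ik import *
s=st();q0=np.array(s['q'])
t=r.snapshot('top');print(unproj(t,[[458,268],[458,325],[468,240],[510,232]],.2).round(3).tolist())
sc=r.snapshot('scene');print(unproj(sc,[[140,85],[145,112],[75,160],[128,45]],.2).round(3).tolist())
o=ori(-.3,42,'u')
q2,a,b=IK(np.array([.50,-.27,.22]),o,[.4,.75,.2,2.35,3.4,.9,1.4],.005)
mid=np.array([0,.5,.35,2.2,1.5,.35,.95])
for m in (mid,mid+[0,.1,-.2,0,0,0,0]):
  print(m)
  for a,b in ((q0,m),(m,q2)):
    for k in np.linspace(0,1,6):
        p,Q=FK(a+(b-a)*k);Z=Q.as_matrix();print('  ',p.round(2),Z[:,2].round(2),'cam',(p+Z@[.082,0,-.145]).round(2))
E
python3 p5.py
```

```text
t 9.15 pos [ 0.4657 -0.0347  0.2993] rot [ 0.647   0.7625 -0.     -0.0011] F [-0.   0.4 -0.5] op 0.351
q [-0.394  0.448  0.562  1.963 -0.322  0.821  0.509]
[[0.4, -0.442, 0.2], [0.287, -0.439, 0.2], [0.458, -0.466, 0.2], [0.477, -0.558, 0.2]]
[[0.355, -0.442, 0.2], [0.437, -0.386, 0.2], [0.607, -0.457, 0.2], [0.217, -0.55, 0.2]]
[0.   0.5  0.35 2.2  1.5  0.35 0.95]
   [ 0.47 -0.03  0.3 ] [-0.  0. -1.] cam [0.45 0.05 0.44]
   [ 0.44 -0.14  0.29] [-0.04 -0.24 -0.97] cam [ 0.41 -0.03  0.41]
   [ 0.44 -0.22  0.3 ] [-0.02 -0.43 -0.9 ] cam [ 0.38 -0.11  0.4 ]
   [ 0.45 -0.28  0.3 ] [ 0.05 -0.56 -0.83] cam [ 0.36 -0.18  0.4 ]
   [ 0.46 -0.32  0.3 ] [ 0.15 -0.6  -0.79] cam [ 0.36 -0.24  0.41]
   [ 0.47 -0.33  0.29] [ 0.24 -0.58 -0.78] cam [ 0.37 -0.28  0.41]
   [ 0.47 -0.33  0.29] [ 0.24 -0.58 -0.78] cam [ 0.37 -0.28  0.41]
   [ 0.46 -0.36  0.29] [ 0.26 -0.63 -0.73] cam [ 0.37 -0.33  0.42]
   [ 0.47 -0.38  0.28] [ 0.35 -0.64 -0.69] cam [ 0.4  -0.35  0.43]
   [ 0.49 -0.37  0.27] [ 0.46 -0.57 -0.68] cam [ 0.43 -0.35  0.42]
   [ 0.5  -0.33  0.24] [ 0.57 -0.42 -0.71] cam [ 0.46 -0.31  0.4 ]
   [
[... 194 characters left out ...]
-0.97] cam [ 0.41 -0.02  0.4 ]
   [ 0.45 -0.19  0.27] [-0.03 -0.41 -0.91] cam [ 0.39 -0.08  0.38]
   [ 0.47 -0.23  0.26] [ 0.05 -0.51 -0.86] cam [ 0.38 -0.14  0.37]
   [ 0.49 -0.25  0.24] [ 0.15 -0.52 -0.84] cam [ 0.39 -0.19  0.36]
   [ 0.51 -0.23  0.21] [ 0.24 -0.45 -0.86] cam [ 0.41 -0.22  0.34]
   [ 0.51 -0.23  0.21] [ 0.24 -0.45 -0.86] cam [ 0.41 -0.22  0.34]
   [ 0.5  -0.29  0.22] [ 0.29 -0.53 -0.8 ] cam [ 0.42 -0.28  0.37]
   [ 0.5  -0.32  0.23] [ 0.37 -0.55 -0.75] cam [ 0.43 -0.31  0.38]
   [ 0.51 -0.33  0.23] [ 0.48 -0.5  -0.72] cam [ 0.46 -0.32  0.39]
   [ 0.51 -0.31  0.23] [ 0.57 -0.38 -0.72] cam [ 0.47 -0.3   0.39]
   [ 0.5  -0.27  0.22] [ 0.64 -0.2  -0.74] cam [ 0.47 -0.26  0.38]
```

Run:
```python
from ik import *
path([0,.47,.25,2.2,1.5,.35,.95],20)
```

```text
[-0.024, -0.011, 0.004, 1.5, -3.4, -4.4]  TCP [ 0.459 -0.06   0.295] z [-0.02 -0.06 -1.  ]
[-0.047, -0.02, 0.006, 3.0, -6.6, -9.0]  TCP [ 0.453 -0.084  0.293] z [-0.02 -0.12 -0.99]
[-0.069, -0.029, 0.008, 4.5, -9.6, -13.7]  TCP [ 0.449 -0.107  0.291] z [-0.03 -0.18 -0.98]
[-0.091, -0.035, 0.008, 6.0, -12.4, -18.5]  TCP [ 0.445 -0.13   0.291] z [-0.03 -0.23 -0.97]
[-0.111, -0.041, 0.008, 7.5, -15.1, -23.5]  TCP [ 0.443 -0.151  0.291] z [-0.03 -0.29 -0.96]
[-0.131, -0.045, 0.007, 9.1, -17.6, -28.6]  TCP [ 0.443 -0.171  0.292] z [-0.02 -0.33 -0.94]
[-0.149, -0.047, 0.006, 10.6, -20.0, -33.8]  TCP [ 0.443 -0.189  0.293] z [-0.01 -0.38 -0.93]
[-0.166, -0.048, 0.004, 12.0, -22.2, -39.1]  TCP [ 0.445 -0.206  0.295] z [ 0.   -0.42 -0.91]
[-0.182, -0.048, 0.003, 13.5, -24.2, -44.6]  TCP [ 0.447 -0.222  0.296] z [ 0.02 -0.45 -0.89]
[-0.196, -0.047, 0.001, 14.9, -26.0, -50.1]  TCP [ 0.451 -0.236  0.298] z [ 0.04 -0.48 -0.88]
[-0.209, -0.045, -0.0, 16.3, -27.7, -55.7]  TCP [ 0.455 -0.248  0.299] z [ 0.07 -0.51 -0.86]
[-0.22, -0.042, -0.001, 17.6, -29.2, -61.5]  TCP [ 0.459 -0.258  0.3  ] z [ 0.09 -0.53 -0.85]
[-0.229, -0.039, -0.002, 18.8, -30.5, -67.3]  TCP [ 0.465 -0.267  0.301] z [ 0.12 -0.54 -0.83]
[-0.237, -0.035, -0.002, 20.0, -31.7, -73.2]  TCP [ 0.47  -0.274  0.301] z [ 0.15 -0.55 -0.82]
[-0.243, -0.03, -0.002, 21.2, -32.8, -79.2]  TCP [ 0.476 -0.279  0.301] z [ 0.17 -0.56 -0.81]
[-0.248, -0.025, -0.001, 22.2, -33.6, -85.2]  TCP [ 0.481 -0.283  0.299] z [ 0.2  -0.56 -0.8 ]
[-0.251, -0.02, 0.001, 23.2, -34.4, -91.3]  TCP [ 0.486 -0.285  0.298] z [ 0.23 -0.55 -0.8 ]
[-0.252, -0.015, 0.004, 24.1, -34.9, -97.5]  TCP [ 0.491 -0.286  0.295] z [ 0.26 -0.55 -0.8 ]
[-0.252, -0.011, 0.007, 24.9, -35.3, -103.7]  TCP [ 0.495 -0.285  0.292] z [ 0.29 -0.53 -0.8 ]
[-0.25, -0.007, 0.01, 25.6, -35.6, -110.0]  TCP [ 0.499 -0.283  0.289] z [ 0.31 -0.52 -0.8 ]
```

carry_out --pt "-0.024 -0.011 0.004 1.5 -3.4 -4.4" --pt "-0.047 -0.02 0.006 3.0 -6.6 -9.0" --pt "-0.069 -0.029 0.008 4.5 -9.6 -13.7" --pt "-0.091 -0.035 0.008 6.0 -12.4 -18.5" --pt "-0.111 -0.041 0.008 7.5 -15.1 -23.5" --pt "-0.131 -0.045 0.007 9.1 -17.6 -28.6" --pt "-0.149 -0.047 0.006 10.6 -20.0 -33.8" --pt "-0.166 -0.048 0.004 12.0 -22.2 -39.1" --pt "-0.182 -0.048 0.003 13.5 -24.2 -44.6" --pt "-0.196 -0.047 0.001 14.9 -26.0 -50.1"

```text
clock: 10.25
tool_pos: [0.4512, -0.2363, 0.2982]
eef_rot: [0.244, 0.937, -0.235, 0.084]
contact_force: [-0.6, -0.0, -0.6]
opening: 0.354
```

Run:
```python
from ik import *
st()
path([0,.47,.25,2.2,1.5,.35,.95],12)
```

```text
t 10.25 pos [ 0.4512 -0.2363  0.2982] rot [ 0.2437  0.937  -0.2355  0.0843] F [-0.6 -0.  -0.6] op 0.354
q [-0.354  0.509  0.667  2.088  0.363  0.505  0.978]
[-0.004, -0.008, 0.005, 1.0, -1.0, -4.8]  TCP [ 0.451 -0.247  0.298] z [ 0.05 -0.5  -0.86]
[-0.009, -0.015, 0.01, 1.9, -2.1, -9.6]  TCP [ 0.452 -0.256  0.298] z [ 0.06 -0.52 -0.85]
[-0.014, -0.02, 0.014, 2.6, -3.2, -14.5]  TCP [ 0.454 -0.265  0.298] z [ 0.08 -0.54 -0.84]
[-0.02, -0.024, 0.018, 3.2, -4.4, -19.4]  TCP [ 0.457 -0.272  0.298] z [ 0.1  -0.55 -0.83]
[-0.026, -0.027, 0.021, 3.7, -5.6, -24.3]  TCP [ 0.461 -0.278  0.297] z [ 0.12 -0.56 -0.82]
[-0.031, -0.028, 0.024, 4.0, -7.0, -29.2]  TCP [ 0.465 -0.282  0.297] z [ 0.14 -0.56 -0.82]
[-0.037, -0.027, 0.027, 4.2, -8.3, -34.2]  TCP [ 0.47  -0.286  0.296] z [ 0.17 -0.56 -0.81]
[-0.042, -0.026, 0.029, 4.3, -9.8, -39.1]  TCP [ 0.476 -0.288  0.295] z [ 0.19 -0.56 -0.81]
[-0.047, -0.023, 0.03, 4.4, -11.3, -44.0]  TCP [ 0.482 -0.288  0.294] z [ 0.22 -0.55 -0.8 ]
[-0.051, -0.019, 0.032, 4.3, -12.9, -49.0]  TCP [ 0.487 -0.288  0.292] z [ 0.25 -0.55 -0.8 ]
[-0.055, -0.014, 0.032, 4.1, -14.6, -53.9]  TCP [ 0.493 -0.286  0.29 ] z [ 0.28 -0.53 -0.8 ]
[-0.058, -0.008, 0.033, 3.9, -16.3, -58.8]  TCP [ 0.499 -0.283  0.289] z [ 0.31 -0.52 -0.8 ]
```

```bash
cat > sim.py <<'E'
from ik import *
def jac(q):
    J=np.zeros((6,7));P,Q=FK(q)
    for i in range(7):
        d=q.copy();d[i]+=1e-5;p,k=FK(d);J[:3,i]=(p-P)/1e-5;J[3:,i]=(k*Q.inv()).as_rotvec()/1e-5
    return J
def step(q,p,Rt,it=6,lam=1e-3):
    for _ in range(it):
        P,Q=FK(q);e=np.r_[p-P,(Rt*Q.inv()).as_rotvec()]
        J=jac(q);q=np.clip(q+J.T@np.linalg.solve(J@J.T+lam*np.eye(6),e),lo,hi)
    return q
def follow(q,poses,**k):
    out=[]
    for p,o in poses: q=step(q,p,o,**k);out.append(q)
    return np.array(out)
def jpath(qa,qb,n): return [FK(np.array(qa)+(np.array(qb)-np.array(qa))*i/n) for i in range(1,n+1)]
E
python3 - <<'E'
from sim import *
qa=[-.394,.448,.562,1.963,-.322,.821,.509]
o=follow(np.array(qa),jpath(qa,[0,.47,.25,2.2,1.5,.35,.95],20)[:10]);print(o[-1].round(3))
s=np.array(r.get_state()['q'])
q2=np.array([.38,.63,.17,2.45,3.49,.7,1.39])
for n in (30,):
  for mid in (None,[0.2,.5,.3,2.3,1.9,.7,1.2],[0.2,.5,.3,2.2,1.9,.9,1.2]):
    P=jpath(s,q2,30) if mid is None else jpath(s,mid,15)+jpath(mid,q2,15)
    o=follow(s,P);print(mid);print(o[[4,9,14,19,24,29]].round(2));print(FK(o[-1])[0],[x[0].round(2).tolist() for x in P[4::5]])
E
```

```text
[-0.355  0.509  0.667  2.089  0.361  0.505  0.975]
None
[[-0.33  0.58  0.77  2.15  0.73  0.44  1.21]
 [-0.36  0.72  1.01  2.22  1.26  0.19  1.27]
 [-0.17  0.65  0.75  2.28  2.16  0.41  0.94]
 [ 0.02  0.63  0.54  2.33  2.63  0.57  1.05]
 [ 0.19  0.63  0.37  2.39  3.07  0.67  1.2 ]
 [ 0.36  0.63  0.21  2.45  3.52  0.71  1.36]]
[ 0.50151567 -0.26997197  0.22152432] [[0.41, -0.32, 0.31], [0.41, -0.38, 0.32], [0.44, -0.42, 0.32], [0.48, -0.41, 0.3], [0.5, -0.36, 0.26], [0.5, -0.27, 0.22]]
[0.2, 0.5, 0.3, 2.3, 1.9, 0.7, 1.2]
[[-0.29  0.56  0.76  2.16  0.72  0.46  1.23]
 [-0.29  0.68  1.    2.24  1.25  0.23  1.29]
 [-0.07  0.61  0.77  2.31  2.18  0.45  0.9 ]
 [ 0.09  0.6   0.55  2.36  2.66  0.62  1.  ]
 [ 0.22  0.61  0.38  2.41  3.11  0.7   1.16]
 [ 0.34  0.64  0.24  2.45  3.54  0.72  1.33]]
[ 0.50151567 -0.26997197  0.22152432] [[0.39, -0.33, 0.31], [0.36, -0.41, 0.33], [0.37, -0.46, 0.35], [0.44, -0.44, 0.32], [0.49, -0.37, 0.28], [0.5, -0.27, 0.22]]
[0.2, 0.5, 0.3, 2.2, 1.9, 0.9, 1.2]
[[-0.3   0.57  0.77  2.13  0.72  0.52  1.22]
 [-0.29  0.68  1.02  2.18  1.26  0.36  1.25]
 [-0.15  0.66  0.93  2.22  2.15  0.54  0.87]
 [ 0.01  0.63  0.68  2.3   2.7   0.71  0.92]
 [ 0.15  0.64  0.5   2.38  3.18  0.77  1.06]
 [ 0.27  0.66  0.36  2.46  3.64  0.76  1.23]]
[ 0.50151567 -0.26997197  0.22152432] [[0.39, -0.34, 0.33], [0.37, -0.44, 0.38], [0.4, -0.51, 0.43], [0.48, -0.48, 0.38], [0.52, -0.39, 0.3], [0.5, -0.27, 0.22]]
```

Run:
```python
from sim import *
s=np.array(r.get_state()['q']);b=FK(s)
q2=np.array([.38,.63,.17,2.45,3.49,.7,1.39])
for mid in ([0,.45,.4,2.2,1.7,.4,1.1],[0,.47,.4,2.25,2.0,.4,.95]):
    P=jpath(s,mid,13)+jpath(mid,q2,17)
    o=follow(s,P);print(mid);print(o[[4,9,14,19,24,29]].round(2));print(FK(o[-1])[0],[x[0].round(2).tolist() for x in P[4::5]], np.abs(np.diff(o,axis=0)).max(0).round(2))
P=jpath(s,mid,13)+jpath(mid,q2,17)
for x in P[:12]:print([round(v,3) for v in row(*x,b)[:3]]+row(*x,b)[3:])
```

```text
[0, 0.45, 0.4, 2.2, 1.7, 0.4, 1.1]
[[-0.32  0.53  0.75  2.14  0.7   0.38  1.21]
 [-0.35  0.6   0.95  2.19  1.11  0.11  1.36]
 [-0.09  0.51  0.6   2.24  2.07  0.32  0.96]
 [ 0.09  0.54  0.42  2.31  2.55  0.49  1.1 ]
 [ 0.25  0.58  0.27  2.38  2.99  0.61  1.27]
 [ 0.41  0.62  0.11  2.45  3.44  0.69  1.44]]
[ 0.50151567 -0.26997197  0.22152432] [[0.45, -0.31, 0.32], [0.46, -0.35, 0.33], [0.47, -0.38, 0.33], [0.48, -0.39, 0.31], [0.5, -0.35, 0.27], [0.5, -0.27, 0.22]] [0.22 0.18 0.45 0.02 0.49 0.19 0.37]
[0, 0.47, 0.4, 2.25, 2.0, 0.4, 0.95]
[[-0.35  0.56  0.8   2.16  0.77  0.34  1.19]
 [-0.45  0.75  1.23  2.22  1.32  0.04  1.24]
 [-0.04  0.51  0.51  2.28  2.31  0.38  0.87]
 [ 0.11  0.55  0.39  2.33  2.7   0.51  1.04]
 [ 0.25  0.59  0.28  2.39  3.09  0.61  1.22]
 [ 0.39  0.63  0.16  2.45  3.48  0.7   1.4 ]]
[ 0.50151567 -0.26997197  0.22152432] [[0.44, -0.32, 0.32], [0.46, -0.36, 0.33], [0.48, -0.37, 0.32], [0.49, -0.37, 0.3], [0.5, -0.34, 0.26], [0.5, -0.27, 0.22]] [0.24 0.21 0.51 0.01 0.57 0.22 0.44]
[-0.005, -0.019, 0.005, 2.4, -1.1, -5.9]
[-0.011, -0.036, 0.01, 4.6, -2.2, -11.8]
[-0.018, -0.052, 0.014, 6.6, -3.3, -17.8]
[-0.025, -0.065, 0.018, 8.5, -4.5, -23.9]
[-0.033, -0.076, 0.021, 10.2, -5.6, -30.0]
[-0.041, -0.085, 0.023, 11.7, -6.8, -36.2]
[-0.049, -0.092, 0.025, 13.1, -8.0, -42.4]
[-0.057, -0.097, 0.028, 14.3, -9.3, -48.6]
[-0.064, -0.099, 0.029, 15.4, -10.6, -54.9]
[-0.071, -0.1, 0.031, 16.4, -11.9, -61.2]
[-0.076, -0.099, 0.033, 17.2, -13.3, -67.5]
[-0.081, -0.096, 0.034, 17.9, -14.8, -73.8]
```

```bash
cat > plan.py <<'E'
from sim import *
def plan(q2,n,k=12,via=None):
    s=np.array(r.get_state()['q']);b=FK(s)
    P=jpath(s,q2,n);o=follow(s,P)
    print('end',o[-1].round(2),'at k',o[min(k,n)-1].round(2),'maxstep',np.abs(np.diff(np.vstack([s,o]),axis=0)).max(0).round(2),'j6min',o[:,5].min().round(2))
    for x in P[:k]: print(str([round(v,3) for v in row(*x,b)[:3]]+row(*x,b)[3:])+',')
def lin(targets,k=12):
    """targets: list of (pos,R,n)"""
    st0=r.get_state();s=np.array(st0['q']);b=FK(s);p,o=b;P=[]
    for tp,to,n in targets:
        d=(o.inv()*to).as_rotvec()
        for i in range(1,n+1): P.append((p+(np.array(tp)-p)*i/n,o*R.from_rotvec(d*i/n)))
        p,o=np.array(tp),to
    q=follow(s,P);print('end',q[-1].round(2),'maxstep',np.abs(np.diff(np.vstack([s,q]),axis=0)).max(0).round(2),'err',np.abs(FK(q[-1])[0]-P[-1][0]).max().round(4))
    for x in P[:k]: print(str([round(v,3) for v in row(*x,b)[:3]]+row(*x,b)[3:])+',')
HOV=[.38,.63,.17,2.45,3.49,.7,1.39]
E
python3 -c "
from plan import *
plan(HOV,36,12)"
```

```text
end [0.36 0.63 0.21 2.45 3.52 0.71 1.36] at k [-0.36  0.72  1.01  2.22  1.26  0.19  1.27] maxstep [0.07 0.08 0.17 0.01 0.27 0.16 0.18] j6min 0.06
[0.001, -0.016, 0.006, 2.3, 0.1, -4.8],
[0.002, -0.032, 0.011, 4.5, 0.1, -9.7],
[0.001, -0.047, 0.016, 6.6, 0.2, -14.6],
[-0.0, -0.061, 0.021, 8.7, 0.3, -19.6],
[-0.002, -0.075, 0.025, 10.7, 0.5, -24.5],
[-0.005, -0.088, 0.029, 12.6, 0.6, -29.5],
[-0.008, -0.1, 0.032, 14.4, 0.7, -34.5],
[-0.012, -0.111, 0.035, 16.1, 0.7, -39.5],
[-0.017, -0.121, 0.038, 17.8, 0.8, -44.5],
[-0.022, -0.13, 0.041, 19.4, 0.8, -49.6],
[-0.028, -0.137, 0.044, 20.9, 0.7, -54.6],
[-0.033, -0.143, 0.047, 22.3, 0.6, -59.7],
```

carry_out --pt "0.001 -0.016 0.006 2.3 0.1 -4.8" --pt "0.002 -0.032 0.011 4.5 0.1 -9.7" --pt "0.001 -0.047 0.016 6.6 0.2 -14.6" --pt "0 -0.061 0.021 8.7 0.3 -19.6" --pt "-0.002 -0.075 0.025 10.7 0.5 -24.5" --pt "-0.005 -0.088 0.029 12.6 0.6 -29.5" --pt "-0.008 -0.1 0.032 14.4 0.7 -34.5" --pt "-0.012 -0.111 0.035 16.1 0.7 -39.5"

```text
clock: 11.05
tool_pos: [0.4075, -0.3434, 0.3152]
eef_rot: [-0.075, 0.923, -0.375, -0.04]
contact_force: [0.1, 0.1, -0.3]
opening: 0.352
```

```bash
python3 -c "
from plan import *
st();plan(HOV,28,12)"
```

```text
t 11.05 pos [ 0.4075 -0.3434  0.3152] rot [-0.0754  0.9232 -0.3746 -0.0404] F [ 0.1  0.1 -0.3] op 0.352
q [-0.332  0.609  0.818  2.176  0.877  0.394  1.265]
end [0.42 0.62 0.11 2.45 3.44 0.68 1.44] at k [-0.12  0.67  0.72  2.3   2.15  0.42  1.16] maxstep [0.04 0.03 0.06 0.01 0.2  0.05 0.11] j6min 0.21
[0.007, -0.006, 0.007, 1.1, 0.7, -5.3],
[0.012, -0.012, 0.013, 2.2, 1.3, -10.6],
[0.017, -0.018, 0.019, 3.2, 1.8, -15.9],
[0.02, -0.024, 0.025, 4.3, 2.1, -21.2],
[0.022, -0.03, 0.03, 5.3, 2.3, -26.5],
[0.022, -0.035, 0.036, 6.3, 2.3, -31.7],
[0.021, -0.04, 0.041, 7.4, 2.1, -36.9],
[0.02, -0.044, 0.046, 8.5, 1.8, -42.1],
[0.017, -0.047, 0.05, 9.6, 1.4, -47.2],
[0.013, -0.05, 0.055, 10.8, 0.7, -52.3],
[0.007, -0.051, 0.059, 11.9, -0.1, -57.4],
[0.002, -0.052, 0.062, 13.2, -1.0, -62.3],
```

carry_out --pt "0.007 -0.006 0.007 1.1 0.7 -5.3" --pt "0.012 -0.012 0.013 2.2 1.3 -10.6" --pt "0.017 -0.018 0.019 3.2 1.8 -15.9" --pt "0.02 -0.024 0.025 4.3 2.1 -21.2" --pt "0.022 -0.03 0.03 5.3 2.3 -26.5" --pt "0.022 -0.035 0.036 6.3 2.3 -31.7" --pt "0.021 -0.04 0.041 7.4 2.1 -36.9" --pt "0.02 -0.044 0.046 8.5 1.8 -42.1" --pt "0.017 -0.047 0.05 9.6 1.4 -47.2" --pt "0.013 -0.05 0.055 10.8 0.7 -52.3" --pt "0.007 -0.051 0.059 11.9 -0.1 -57.4" --pt "0.002 -0.052 0.062 13.2 -1 -62.3"

```text
clock: 12.25
tool_pos: [0.4137, -0.4233, 0.3064]
eef_rot: [-0.548, 0.705, -0.398, -0.211]
contact_force: [0.2, -0.3, -0.0]
opening: 0.354
```

```bash
python3 -c "
from plan import *
st();plan(HOV,14,12)"
```

```text
t 12.25 pos [ 0.4137 -0.4233  0.3064] rot [-0.5483  0.7047 -0.3977 -0.2111] F [ 0.2 -0.3 -0. ] op 0.354
q [-0.129  0.673  0.734  2.298  2.165  0.41   1.143]
end [0.43 0.62 0.09 2.45 3.43 0.68 1.46] at k [0.35 0.63 0.18 2.43 3.24 0.65 1.42] maxstep [0.04 0.   0.05 0.01 0.09 0.02 0.02] j6min 0.43
[-0.007, -0.002, 0.005, 1.4, -1.3, -5.8],
[-0.015, -0.004, 0.01, 3.0, -2.6, -11.4],
[-0.025, -0.007, 0.013, 4.9, -4.1, -16.9],
[-0.035, -0.011, 0.016, 7.2, -5.6, -22.2],
[-0.048, -0.014, 0.017, 9.7, -7.2, -27.3],
[-0.061, -0.018, 0.016, 12.5, -8.8, -32.3],
[-0.075, -0.022, 0.014, 15.6, -10.5, -37.1],
[-0.089, -0.026, 0.01, 19.0, -12.1, -41.7],
[-0.105, -0.03, 0.004, 22.7, -13.7, -46.0],
[-0.121, -0.034, -0.004, 26.6, -15.2, -50.2],
[-0.137, -0.037, -0.015, 30.8, -16.7, -54.2],
[-0.152, -0.039, -0.027, 35.3, -18.1, -57.9],
```

Past the singular zone, I continue to the hover pose.

carry_out --pt "-0.007 -0.002 0.005 1.4 -1.3 -5.8" --pt "-0.015 -0.004 0.01 3.0 -2.6 -11.4" --pt "-0.025 -0.007 0.013 4.9 -4.1 -16.9" --pt "-0.035 -0.011 0.016 7.2 -5.6 -22.2" --pt "-0.048 -0.014 0.017 9.7 -7.2 -27.3" --pt "-0.061 -0.018 0.016 12.5 -8.8 -32.3" --pt "-0.075 -0.022 0.014 15.6 -10.5 -37.1" --pt "-0.089 -0.026 0.01 19.0 -12.1 -41.7" --pt "-0.105 -0.03 0.004 22.7 -13.7 -46.0" --pt "-0.121 -0.034 -0.004 26.6 -15.2 -50.2" --pt "-0.137 -0.037 -0.015 30.8 -16.7 -54.2" --pt "-0.152 -0.039 -0.027 35.3 -18.1 -57.9"

```text
clock: 13.45
tool_pos: [0.494, -0.3128, 0.224]
eef_rot: [0.903, -0.233, 0.348, 0.098]
contact_force: [0.5, 0.7, 0.2]
opening: 0.349
```

```bash
cat > p6.py <<'E'
from plan import *
st()
H=cw([-.004,-.081,.067]);o=ori(A,45,'u');z=o.as_matrix()[:,2];f=np.array([np.cos(A),np.sin(A),0])
G=H+.006*f;print(G)
lin([(G-z*.08+[0,0,.06],o,12)])
E
python3 p6.py
```

```text
t 13.45 pos [ 0.494  -0.3128  0.224 ] rot [ 0.9027 -0.2327  0.3485  0.098 ] F [0.5 0.7 0.2] op 0.349
q [0.349 0.628 0.184 2.425 3.242 0.647 1.419]
[ 0.62703639 -0.09124067  0.067     ]
end [ 0.26  0.75 -0.    2.44  3.55  0.83  1.6 ] maxstep [0.01 0.01 0.02 0.01 0.03 0.03 0.02] err 0.0
[-0.004, -0.019, 0.0, 2.3, 0.2, -2.3],
[-0.009, -0.037, 0.001, 4.6, 0.5, -4.6],
[-0.013, -0.056, 0.001, 6.9, 0.7, -6.9],
[-0.017, -0.075, 0.001, 9.1, 0.9, -9.2],
[-0.022, -0.093, 0.001, 11.4, 1.1, -11.5],
[-0.026, -0.112, 0.001, 13.7, 1.4, -13.7],
[-0.03, -0.131, 0.002, 16.0, 1.6, -16.0],
[-0.035, -0.149, 0.002, 18.3, 1.8, -18.3],
[-0.039, -0.168, 0.002, 20.6, 2.1, -20.6],
[-0.044, -0.187, 0.002, 22.8, 2.3, -22.9],
[-0.048, -0.205, 0.003, 25.1, 2.5, -25.2],
[-0.052, -0.224, 0.003, 27.4, 2.7, -27.5],
```

carry_out --pt "-0.004 -0.019 0 2.3 0.2 -2.3" --pt "-0.009 -0.037 0.001 4.6 0.5 -4.6" --pt "-0.013 -0.056 0.001 6.9 0.7 -6.9" --pt "-0.017 -0.075 0.001 9.1 0.9 -9.2" --pt "-0.022 -0.093 0.001 11.4 1.1 -11.5" --pt "-0.026 -0.112 0.001 13.7 1.4 -13.7" --pt "-0.03 -0.131 0.002 16.0 1.6 -16.0" --pt "-0.035 -0.149 0.002 18.3 1.8 -18.3" --pt "-0.039 -0.168 0.002 20.6 2.1 -20.6" --pt "-0.044 -0.187 0.002 22.8 2.3 -22.9" --pt "-0.048 -0.205 0.003 25.1 2.5 -25.2" --pt "-0.052 -0.224 0.003 27.4 2.7 -27.5" --fingers 182

```text
clock: 14.65
tool_pos: [0.5723, -0.0999, 0.183]
eef_rot: [0.921, 0.077, 0.381, -0.032]
contact_force: [0.4, -0.4, 0.2]
opening: 0.286
```

```bash
cat > look.py <<'E'
from plan import *
import sys
s=st();w=r.snapshot('wrist');im=w['img'].copy()
for l in ['tee_a','cap','tile_disc1','pocket_disc1']:print(l,[(d['p'],np.round(d['xyz'],4).tolist()) for d in r.spot_point(w,l)])
im=cv2.resize(im,None,fx=1.42,fy=1.42)
for P in ([-.020,-.087,.073],[-.020,-.075,.073],[.012,-.087,.073],[.012,-.075,.073]):
    u=proj(w,cw(P),s)[0]*1.42;cv2.circle(im,tuple(int(round(v)) for v in u),2,(0,0,255),-1)
cv2.imwrite(sys.argv[1],im)
E
python3 look.py pics/w5.png
```

```text
t 14.65 pos [ 0.5723 -0.0999  0.183 ] rot [ 0.9208  0.077   0.381  -0.0318] F [ 0.4 -0.4  0.2] op 0.286
q [ 2.590e-01  7.520e-01 -2.000e-03  2.435e+00  3.548e+00  8.260e-01
  1.598e+00]
tee_a [(0.86, [0.5936, 0.066, 0.0184]), (0.74, [0.6226, -0.0924, 0.0198]), (0.71, [0.6082, 0.0123, 0.0241])]
cap [(0.6, [0.6108, -0.0428, 0.0146])]
tile_disc1 [(0.69, [0.5756, -0.103, 0.0344])]
pocket_disc1 []
```

View pics/w5.png

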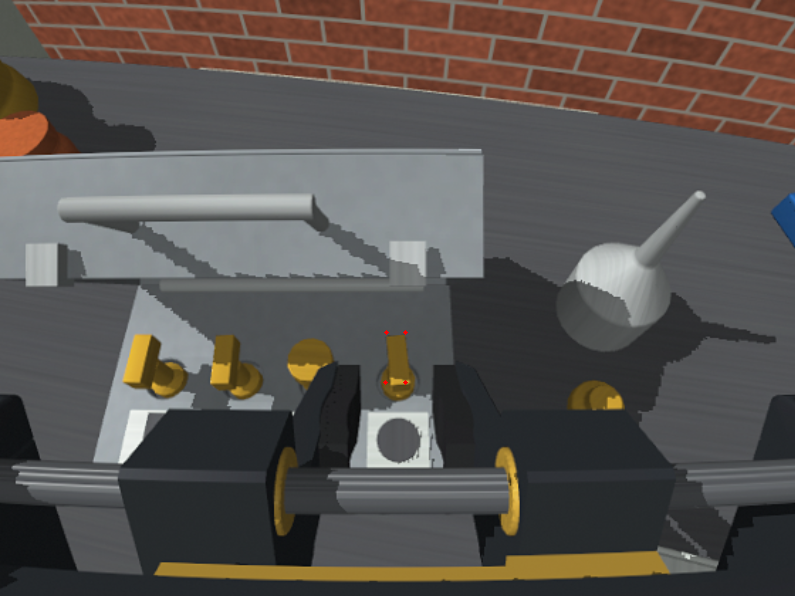

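```bash
cat > p7.py <<'E'
from plan import *
H=cw([-.004,-.081,.067]);o=ori(A,45,'u');z=o.as_matrix()[:,2];f=np.array([np.cos(A),np.sin(A),0])
G=H+.006*f
lin([(G-z*.045,o,6)])
E
python3 p7.py
```

```text
end [0.23 0.97 0.01 2.39 3.48 0.99 1.67] maxstep [0.01 0.04 0.   0.01 0.01 0.03 0.01] err 0.0
[-0.007, -0.0, 0.013, 0.0, 0.0, -0.0],
[-0.014, -0.001, 0.026, 0.1, 0.0, -0.1],
[-0.021, -0.001, 0.039, 0.1, 0.0, -0.1],
[-0.029, -0.001, 0.051, 0.2, 0.1, -0.1],
[-0.036, -0.002, 0.064, 0.2, 0.1, -0.2],
[-0.043, -0.002, 0.077, 0.2, 0.1, -0.2],
```

carry_out --pt "-0.007 0 0.013 0 0 0" --pt "-0.014 -0.001 0.026 0.1 0 -0.1" --pt "-0.021 -0.001 0.039 0.1 0 -0.1" --pt "-0.029 -0.001 0.051 0.2 0.1 -0.1" --pt "-0.036 -0.002 0.064 0.2 0.1 -0.2" --pt "-0.043 -0.002 0.077 0.2 0.1 -0.2" --pt "-0.043 -0.002 0.077 0.2 0.1 -0.2"

```text
clock: 15.6
tool_pos: [0.5949, -0.0957, 0.0971]
eef_rot: [0.921, 0.077, 0.381, -0.032]
contact_force: [0.1, 0.1, -0.4]
opening: 0.285
```

```bash
python3 look.py pics/w6.png
python3 - <<'E'
from plan import *
H=cw([-.004,-.081,.067]);o=ori(A,45,'u');f=np.array([np.cos(A),np.sin(A),0])
lin([(H+.006*f,o,6)])
E
```

```text
t 15.6 pos [ 0.5949 -0.0957  0.0971] rot [ 0.9209  0.0769  0.3809 -0.0319] F [ 0.1  0.1 -0.4] op 0.285
q [0.228 0.973 0.009 2.394 3.481 0.997 1.666]
tee_a [(0.78, [0.5923, 0.0665, 0.0193]), (0.58, [0.6209, -0.0936, 0.0186])]
cap [(0.87, [0.612, -0.0416, 0.0124])]
tile_disc1 [(0.68, [0.5783, -0.1009, 0.0324])]
pocket_disc1 []
end [0.2  1.03 0.   2.3  3.46 0.97 1.65] maxstep [0.   0.01 0.   0.02 0.   0.01 0.  ] err 0.0
[-0.0, 0.0, 0.008, 0.0, -0.0, 0.0],
[-0.0, 0.0, 0.015, 0.0, -0.0, 0.0],
[-0.0, 0.0, 0.023, 0.0, -0.0, 0.0],
[-0.0, 0.0, 0.03, 0.0, -0.1, 0.0],
[-0.0, 0.0, 0.038, 0.0, -0.1, 0.0],
[-0.001, 0.0, 0.046, 0.0, -0.1, 0.0],
```

View pics/w6.png

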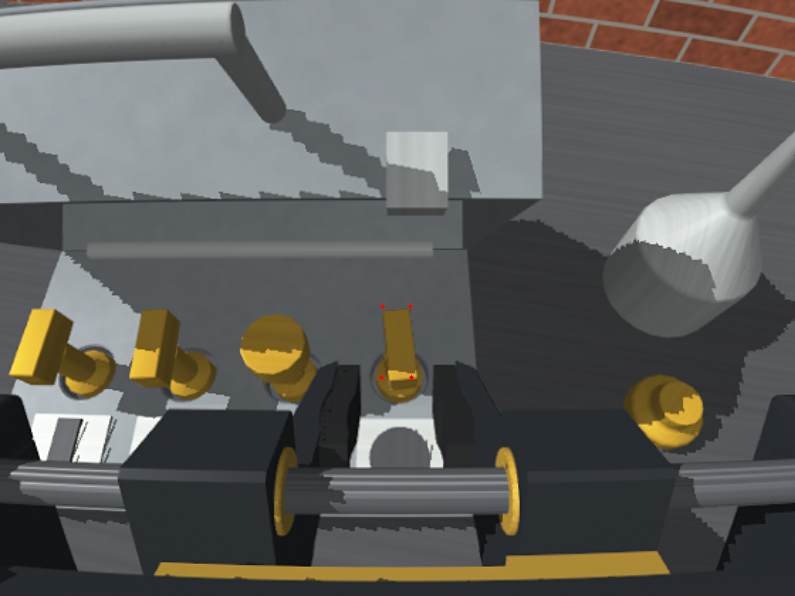

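Run:
```python
from plan import *
H=cw([-.004,-.0818,.067]);o=ori(A+.06,45,'u');f=np.array([np.cos(A),np.sin(A),0])
lin([(H+.006*f,o,7)])
```

```text
end [ 0.24  1.03 -0.    2.28  3.54  0.94  1.67] maxstep [0.   0.01 0.   0.02 0.01 0.01 0.  ] err 0.0
[-0.0, 0.0, 0.006, 0.4, -0.0, -0.3],
[-0.0, 0.0, 0.013, 0.7, -0.0, -0.7],
[-0.0, 0.001, 0.02, 1.1, -0.0, -1.0],
[-0.0, 0.001, 0.026, 1.4, -0.0, -1.4],
[-0.0, 0.001, 0.033, 1.8, -0.1, -1.7],
[-0.001, 0.001, 0.039, 2.1, -0.1, -2.1],
[-0.001, 0.001, 0.046, 2.5, -0.1, -2.4],
```

carry_out --pt "0 0 0.006 0.4 0 -0.3" --pt "0 0 0.013 0.7 0 -0.7" --pt "0 0.001 0.02 1.1 0 -1.0" --pt "0 0.001 0.026 1.4 0 -1.4" --pt "0 0.001 0.033 1.8 -0.1 -1.7" --pt "-0.001 0.001 0.039 2.1 -0.1 -2.1" --pt "-0.001 0.001 0.046 2.5 -0.1 -2.4" --pt "-0.001 0.001 0.046 2.5 -0.1 -2.4"

```text
clock: 16.65
tool_pos: [0.6273, -0.091, 0.0647]
eef_rot: [0.918, 0.105, 0.38, -0.044]
contact_force: [0.2, -0.7, -0.1]
opening: 0.286
```

```bash
python3 look.py pics/w7.png
```

```text
t 16.65 pos [ 0.6273 -0.091   0.0647] rot [ 0.918   0.105   0.3798 -0.0441] F [ 0.2 -0.7 -0.1] op 0.286
q [ 2.370e-01  1.034e+00 -2.000e-03  2.279e+00  3.544e+00  9.390e-01
  1.666e+00]
tee_a [(0.97, [0.6029, 0.0157, 0.0184]), (0.94, [0.5891, 0.0638, 0.0162]), (0.72, [0.6197, -0.0915, 0.0217])]
cap [(0.77, [0.6112, -0.0399, 0.0148])]
tile_disc1 [(0.98, [0.5769, -0.0992, 0.0314])]
pocket_disc1 []
```

View pics/w7.png

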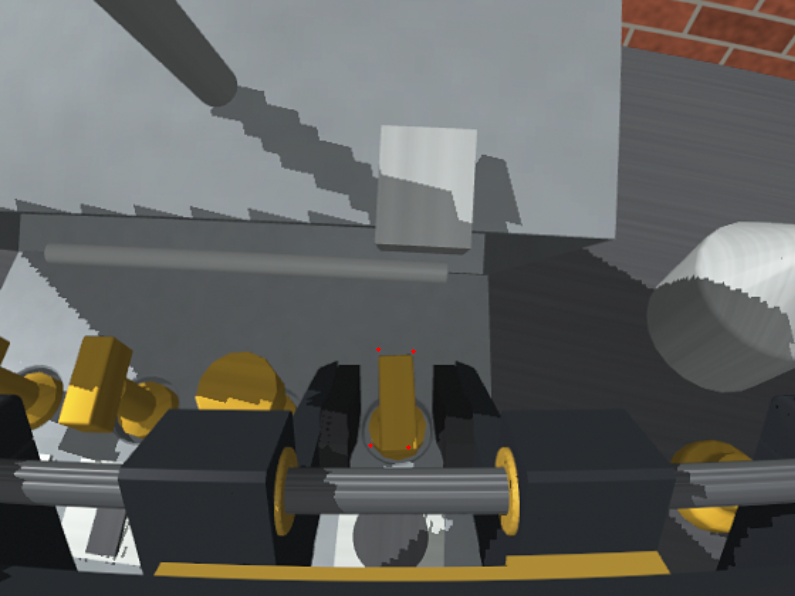

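carry_out --pt "0.001 0 -0.001 0 0 0" --pt "0.001 0 -0.001 0 0 0" --pt "0.001 0 -0.001 0 0 0" --pt "0.001 0 -0.001 0 0 0" --pt "0.001 0 -0.001 0 0 0" --fingers 255 --grip_force 30

```text
clock: 17.4
tool_pos: [0.6267, -0.091, 0.067]
eef_rot: [0.918, 0.105, 0.38, -0.044]
contact_force: [-1.4, -1.4, 3.3]
opening: 0.135
```

```bash
python3 look.py pics/w8.png
```

```text
t 17.4 pos [ 0.6267 -0.091   0.067 ] rot [ 0.918   0.1048  0.3799 -0.044 ] F [-1.4 -1.4  3.3] op 0.135
q [ 2.370e-01  1.029e+00 -2.000e-03  2.281e+00  3.544e+00  9.370e-01
  1.665e+00]
tee_a [(0.98, [0.6191, -0.093, 0.0209]), (0.64, [0.5897, 0.0647, 0.0179]), (0.64, [0.6064, 0.0095, 0.023])]
cap [(0.86, [0.6109, -0.0415, 0.013]), (0.61, [0.6188, -0.0915, 0.0189]), (0.32, [0.7109, -0.2422, 0.0013])]
tile_disc1 [(0.97, [0.5786, -0.1038, 0.0318])]
pocket_disc1 []
```

View pics/w8.png

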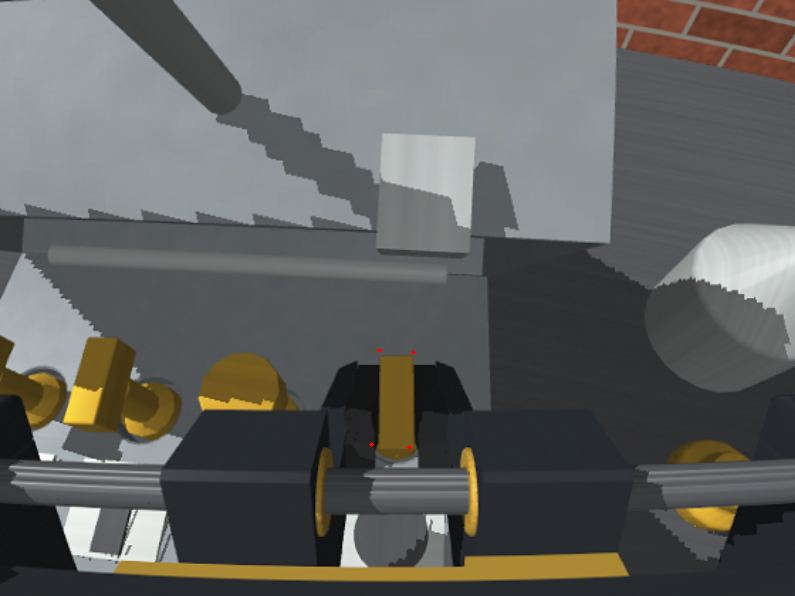

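carry_out --pt "0.003 0 -0.003 0 0 0" --pt "0.006 0 -0.006 0 0 0" --pt "0.009 0 -0.009 0 0 0" --pt "0.012 0 -0.012 0 0 0" --pt "0.014 0 -0.014 0 0 0" --pt "0.014 0 -0.014 0 0 0"

```text
clock: 18.25
tool_pos: [0.6268, -0.091, 0.0871]
eef_rot: [0.918, 0.105, 0.38, -0.044]
contact_force: [0.6, -0.2, -0.7]
opening: 0.128
```

```bash
python3 look.py pics/w9.png
```

```text
t 18.25 pos [ 0.6268 -0.091   0.0871] rot [ 0.918   0.1049  0.3799 -0.0439] F [ 0.6 -0.2 -0.7] op 0.128
q [ 0.239  0.982 -0.005  2.286  3.555  0.898  1.647]
tee_a [(0.85, [0.5935, 0.065, 0.0173]), (0.67, [0.6228, -0.0899, 0.0395])]
cap []
tile_disc1 [(0.96, [0.5782, -0.1005, 0.0338])]
pocket_disc1 [(0.22, [0.6214, -0.0886, 0.0399]), (0.19, [0.5604, 0.0118, 0.0282])]
```

View pics/w9.png

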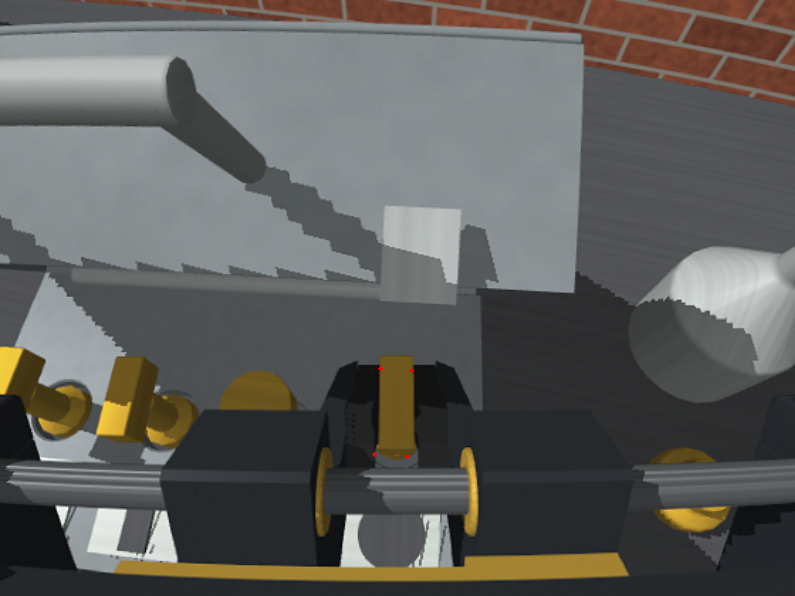

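```bash
cat > p8.py <<'E'
from plan import *
s=st();p=s['tool_pos'];o=R.from_quat(s['eef_rot']);f=np.array([np.cos(A),np.sin(A),0])
az=-.2;o2=ori(az,45,'u');T=np.array([.487,-.306,0])+.006*np.array([np.cos(az),np.sin(az),0])
lin([(p-.06*f+[0,0,.04],o,5),(T+[0,0,.135],o2,16)],21)
E
python3 p8.py
```

```text
t 18.5 pos [ 0.6266 -0.0909  0.0863] rot [ 0.9182  0.1048  0.3795 -0.0441] F [ 0.9 -1.  -0.4] op 0.136
q [ 0.239  0.983 -0.005  2.286  3.554  0.898  1.647]
end [0.59 0.89 0.1  2.45 3.59 1.   1.59] maxstep [0.02 0.02 0.01 0.03 0.01 0.02 0.01] err 0.0
[-0.003, -0.001, -0.014, -0.0, -0.0, -0.0],
[-0.006, -0.002, -0.028, -0.0, -0.0, -0.0],
[-0.009, -0.003, -0.042, -0.0, -0.0, -0.0],
[-0.012, -0.004, -0.057, -0.0, 0.0, -0.0],
[-0.015, -0.004, -0.071, -0.0, 0.0, -0.0],
[-0.019, 0.007, -0.076, -1.1, 0.0, 1.1],
[-0.024, 0.019, -0.082, -2.2, 0.0, 2.2],
[-0.029, 0.03, -0.088, -3.3, 0.0, 3.2],
[-0.034, 0.042, -0.093, -4.3, 0.0, 4.3],
[-0.039, 0.053, -0.099, -5.4, 0.0, 5.4],
[-0.044, 0.065, -0.105, -6.5, 0.0, 6.5],
[-0.049, 0.076, -0.11, -7.6, 0.0, 7.6],
[-0.054, 0.088, -0.116, -8.7, 0.0, 8.6],
[-0.059, 0.099, -0.122, -9.8, 0.1, 9.7],
[-0.063, 0.111, -0.127, -10.9, 0.1, 10.8],
[-0.068, 0.122, -0.133, -12.0, 0.1, 11.9],
[-0.073, 0.134, -0.139, -13.0, 0.1, 13.0],
[-0.078, 0.145, -0.144, -14.1, 0.1, 14.1],
[-0.083, 0.157, -0.15, -15.2, 0.1, 15.1],
[-0.088, 0.168, -0.156, -16.3, 0.1, 16.2],
[-0.093, 0.18, -0.161, -17.4, 0.1, 17.3],
```

carry_out --pt "-0.003 -0.001 -0.014 0 0 0" --pt "-0.006 -0.002 -0.028 0 0 0" --pt "-0.009 -0.003 -0.042 0 0 0" --pt "-0.012 -0.004 -0.057 0 0 0" --pt "-0.015 -0.004 -0.071 0 0 0" --pt "-0.019 0.007 -0.076 -1.1 0 1.1" --pt "-0.024 0.019 -0.082 -2.2 0 2.2" --pt "-0.029 0.03 -0.088 -3.3 0 3.2" --pt "-0.034 0.042 -0.093 -4.3 0 4.3" --pt "-0.039 0.053 -0.099 -5.4 0 5.4" --pt "-0.044 0.065 -0.105 -6.5 0 6.5" --pt "-0.049 0.076 -0.11 -7.6 0 7.6"

```text
clock: 19.7
tool_pos: [0.5339, -0.1918, 0.1297]
eef_rot: [0.924, 0.017, 0.382, -0.008]
contact_force: [-0.2, -0.5, -1.0]
opening: 0.131
```

```bash
cat > p9.py <<'E'
from plan import *
s=st()
az=-.2;o2=ori(az,45,'u');T=np.array([.487,-.306,0])+.006*np.array([np.cos(az),np.sin(az),0])
lin([(T+[0,0,.12],o2,11)],21)
E
python3 p9.py
```

```text
t 19.7 pos [ 0.5339 -0.1918  0.1297] rot [ 0.924   0.0172  0.382  -0.0076] F [-0.2 -0.5 -1. ] op 0.131
q [0.429 0.907 0.051 2.477 3.586 1.019 1.664]
end [0.59 0.93 0.1  2.45 3.58 1.04 1.61] maxstep [0.02 0.   0.   0.01 0.   0.01 0.01] err 0.0
[-0.004, 0.01, -0.002, -0.9, 0.0, 0.9],
[-0.007, 0.021, -0.005, -1.8, 0.0, 1.7],
[-0.011, 0.031, -0.007, -2.6, 0.0, 2.6],
[-0.014, 0.041, -0.009, -3.5, 0.0, 3.5],
[-0.018, 0.051, -0.011, -4.4, 0.0, 4.4],
[-0.021, 0.062, -0.014, -5.3, 0.0, 5.2],
[-0.025, 0.072, -0.016, -6.1, 0.0, 6.1],
[-0.029, 0.082, -0.018, -7.0, 0.1, 7.0],
[-0.032, 0.093, -0.021, -7.9, 0.1, 7.8],
[-0.036, 0.103, -0.023, -8.8, 0.1, 8.7],
[-0.039, 0.113, -0.025, -9.7, 0.1, 9.6],
```

carry_out --pt "-0.004 0.01 -0.002 -0.9 0 0.9" --pt "-0.007 0.021 -0.005 -1.8 0 1.7" --pt "-0.011 0.031 -0.007 -2.6 0 2.6" --pt "-0.014 0.041 -0.009 -3.5 0 3.5" --pt "-0.018 0.051 -0.011 -4.4 0 4.4" --pt "-0.021 0.062 -0.014 -5.3 0 5.2" --pt "-0.025 0.072 -0.016 -6.1 0 6.1" --pt "-0.029 0.082 -0.018 -7.0 0 7.0" --pt "-0.032 0.093 -0.021 -7.9 0.1 7.8" --pt "-0.036 0.103 -0.023 -8.8 0.1 8.7" --pt "-0.039 0.113 -0.025 -9.7 0.1 9.6" --pt "-0.039 0.113 -0.025 -9.7 0.1 9.6"

```text
clock: 20.9
tool_pos: [0.4932, -0.3067, 0.1196]
eef_rot: [0.919, -0.092, 0.381, 0.039]
contact_force: [-0.3, 0.6, -0.6]
opening: 0.127
```

```bash
cat > p10.py <<'E'
from plan import *
s=st()
az=-.2;o2=ori(az,45,'u');T=np.array([.487,-.306,0])+.006*np.array([np.cos(az),np.sin(az),0])
lin([(T+[0,0,.058],o2,8)],21)
w=r.snapshot('wrist');cv2.imwrite('pics/w10.png',w['img'])
sc=r.snapshot('scene');cv2.imwrite('pics/s10.png',cv2.resize(sc['img'][60:330,60:420],None,fx=2.2,fy=2.2))
E
python3 p10.py
```

```text
t 20.9 pos [ 0.4932 -0.3067  0.1196] rot [ 0.9192 -0.0923  0.3809  0.0389] F [-0.3  0.6 -0.6] op 0.127
q [0.591 0.935 0.101 2.452 3.577 1.04  1.612]
end [0.6  1.1  0.09 2.44 3.54 1.18 1.67] maxstep [0.   0.02 0.   0.   0.01 0.02 0.01] err 0.0
[-0.005, -0.0, 0.005, 0.0, -0.0, 0.0],
[-0.011, -0.0, 0.011, 0.0, -0.0, 0.0],
[-0.017, -0.0, 0.016, 0.0, -0.0, 0.0],
[-0.022, -0.0, 0.022, 0.0, -0.0, 0.0],
[-0.028, -0.0, 0.027, 0.0, -0.0, 0.0],
[-0.033, -0.0, 0.033, 0.1, -0.0, 0.0],
[-0.039, -0.0, 0.038, 0.1, -0.0, 0.0],
[-0.044, -0.0, 0.043, 0.1, -0.0, 0.0],
```

View pics/w10.png

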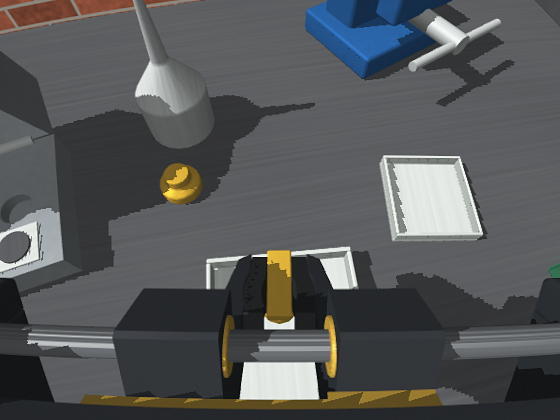

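View pics/s10.png

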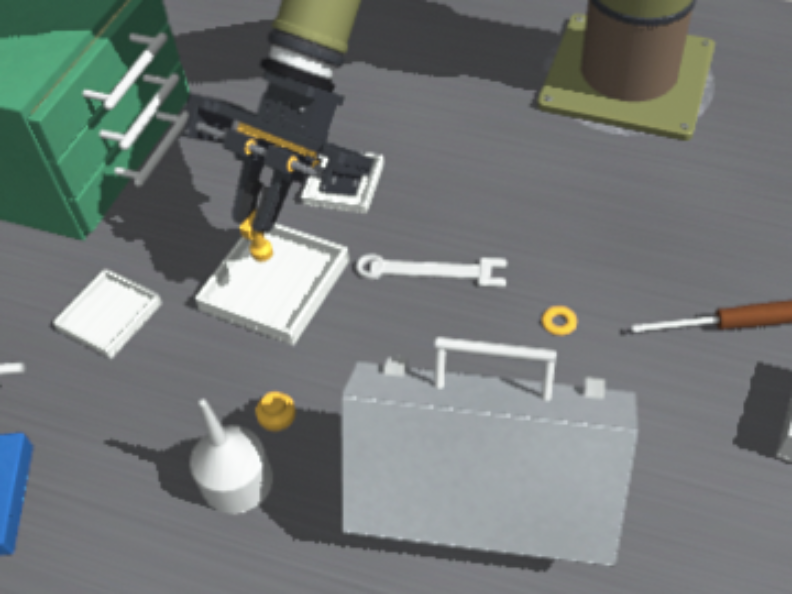

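carry_out --pt "-0.005 0 0.005 0 0 0" --pt "-0.011 0 0.011 0 0 0" --pt "-0.017 0 0.017 0 0 0" --pt "-0.022 0 0.022 0 0 0" --pt "-0.028 0 0.028 0 0 0" --pt "-0.033 0 0.033 0 0 0" --pt "-0.039 0 0.039 0 0 0" --pt "-0.043 0 0.043 0 0 0" --pt "-0.045 0 0.045 0 0 0" --pt "-0.045 0 0.045 0 0 0"

```text
clock: 22.0
tool_pos: [0.4936, -0.3051, 0.0556]
eef_rot: [0.919, -0.091, 0.381, 0.038]
contact_force: [0.0, 0.5, -0.1]
opening: 0.133
```

```bash
python3 -c "
from plan import *
st()
w=r.snapshot('wrist');cv2.imwrite('pics/w11.png',w['img'])
t=r.snapshot('top');cv2.imwrite('pics/t11.png',cv2.resize(t['img'][150:290,300:480],None,fx=4,fy=4))"
```

```text
t 22.0 pos [ 0.4936 -0.3051  0.0556] rot [ 0.9194 -0.0912  0.3808  0.0378] F [ 0.   0.5 -0.1] op 0.133
q [0.593 1.104 0.093 2.438 3.537 1.183 1.674]
```

View pics/w11.png

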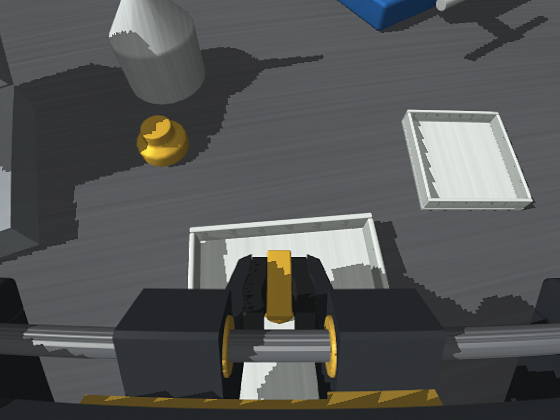

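Now down in roughly 0.7 mm steps, watching the force.

carry_out --pt "-0.0005 0 0.0005 0 0 0" --pt "-0.001 0 0.001 0 0 0" --pt "-0.001 0 0.001 0 0 0"

```text
clock: 22.4
tool_pos: [0.4938, -0.3053, 0.0548]
eef_rot: [0.919, -0.091, 0.381, 0.038]
contact_force: [-0.0, -0.9, -1.3]
opening: 0.133
```

carry_out --pt "-0.0005 0 0.0005 0 0 0" --pt "-0.001 0 0.001 0 0 0" --pt "-0.001 0 0.001 0 0 0"

```text
clock: 22.7
tool_pos: [0.4937, -0.3052, 0.0532]
eef_rot: [0.919, -0.091, 0.381, 0.038]
contact_force: [0.6, 0.4, -1.1]
opening: 0.132
```

carry_out --pt "-0.0005 0 0.0005 0 0 0" --pt "-0.001 0 0.001 0 0 0" --pt "-0.001 0 0.001 0 0 0"

```text
clock: 23.0
tool_pos: [0.494, -0.3053, 0.053]
eef_rot: [0.919, -0.091, 0.382, 0.038]
contact_force: [-2.5, 1.1, 6.6]
opening: 0.133
```

```bash
python3 -c "
from plan import *
st();st()"
```

```text
t 23.0 pos [ 0.494  -0.3053  0.053 ] rot [ 0.9188 -0.0912  0.3821  0.0382] F [-2.5  1.1  6.6] op 0.133
q [0.593 1.112 0.092 2.437 3.535 1.193 1.677]
t 23.0 pos [ 0.494  -0.3053  0.053 ] rot [ 0.9188 -0.0912  0.3821  0.0382] F [-2.5  1.1  6.6] op 0.133
q [0.593 1.112 0.092 2.437 3.535 1.193 1.677]
```

carry_out --pt "0.0005 0 -0.0005 0 0 0" --pt "0.0005 0 -0.0005 0 0 0" --pt "0.0005 0 -0.0005 0 0 0" --pt "0.0005 0 -0.0005 0 0 0" --fingers 165

```text
clock: 23.4
tool_pos: [0.4938, -0.3052, 0.0524]
eef_rot: [0.919, -0.091, 0.381, 0.038]
contact_force: [-0.7, -0.1, -1.2]
opening: 0.351
```

carry_out --pt "0.0005 0 -0.008 0 0 0" --pt "0.0005 0 -0.018 0 0 0" --pt "0.002 0 -0.03 0 0 0" --pt "0.02 0 -0.045 0 0 0" --pt "0.05 0 -0.06 0 0 0" --pt "0.08 0 -0.08 0 0 0" --pt "0.08 0 -0.08 0 0 0"

```text
clock: 24.1
tool_pos: [0.4947, -0.306, 0.1713]
eef_rot: [0.918, -0.09, 0.385, 0.04]
contact_force: [-0.0, 0.4, 0.1]
opening: 0.353
```

```bash
cat > look2.py <<'E'
from plan import *
import sys
k=sys.argv[1]
st()
w=r.snapshot('wrist');cv2.imwrite(f'pics/w{k}.png',w['img'])
for l in ['tee_a']:print(l,[(d['p'],np.round(d['xyz'],4).tolist()) for d in r.spot_point(w,l)])
sc=r.snapshot('scene');cv2.imwrite(f'pics/s{k}.png',cv2.resize(sc['img'][60:330,60:420],None,fx=2.2,fy=2.2))
for l in ['tee_a']:print(l,[(d['p'],np.round(d['xyz'],4).tolist()) for d in r.spot_point(sc,l)])
E
python3 look2.py 12
```

```text
t 24.1 pos [ 0.4947 -0.306   0.1713] rot [ 0.9178 -0.0904  0.3845  0.0398] F [-0.   0.4  0.1] op 0.353
q [0.589 0.798 0.101 2.444 3.621 0.913 1.549]
tee_a [(0.88, [0.4863, -0.3025, 0.0062])]
tee_a [(0.6, [0.489, -0.3064, 0.007])]
```

View pics/w12.png

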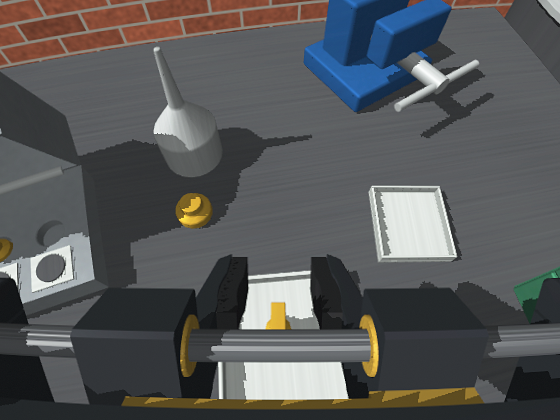

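View pics/s12.png

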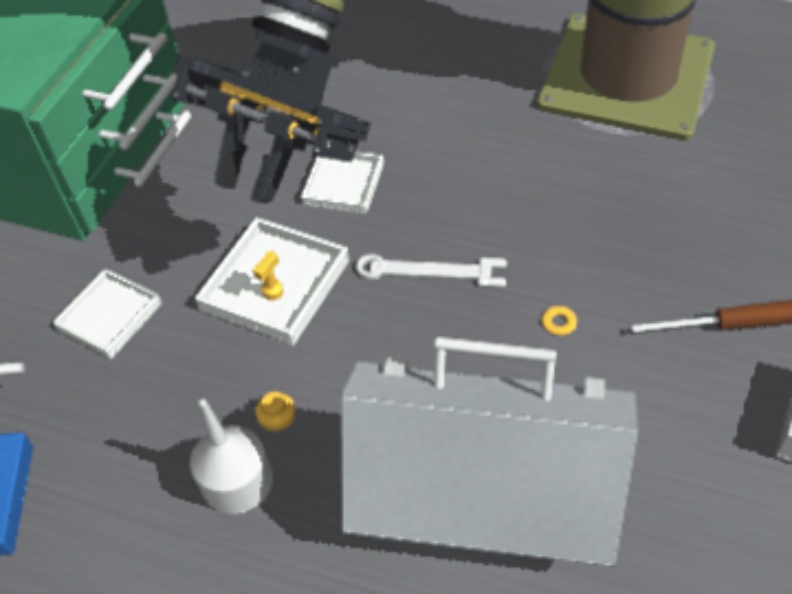

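```bash
cat > back.py <<'E'
from plan import *
import sys
W=[[-.129,.673,.734,2.298,2.165,.41,1.143],[-.332,.609,.818,2.176,.877,.394,1.265],[-.354,.509,.667,2.088,.363,.505,.978],[-.394,.448,.562,1.963,-.322,.821,.509]]
N=[15,13,8,10]
i=int(sys.argv[1]);n=int(sys.argv[2]) if len(sys.argv)>2 else N[i]
st();s=np.array(r.get_state()['q']);b=FK(s);P=jpath(s,W[i],n);a=W[i]
for j in range(i+1,4): P+=jpath(a,W[j],N[j]);a=W[j]
o=follow(s,P);print('at12',o[11 if len(o)>11 else -1].round(2),'end',o[-1].round(2),np.abs(np.diff(np.vstack([s,o]),axis=0)).max(0).round(2),'min j6',o[:,5].min().round(2),'zmin',min(x[0][2] for x in P))
for x in P[:12]: print(str([round(v,3) for v in row(*x,b)[:3]]+row(*x,b)[3:])+',')
E
python3 back.py 0
```

```text
t 24.3 pos [ 0.4928 -0.3049  0.165 ] rot [ 0.9196 -0.0915  0.3802  0.0377] F [-0.6 -0.3 -0.4] op 0.355
q [0.589 0.809 0.1   2.445 3.62  0.915 1.551]
at12 [0.03 0.69 0.58 2.33 2.43 0.52 1.25] end [-0.37  0.44  0.53  1.96 -0.3   0.82  0.48] [0.05 0.02 0.04 0.01 0.14 0.04 0.05] min j6 0.26 zmin 0.16508078028167833
[0.0, 0.023, 0.001, -5.1, -1.3, 2.8],
[0.002, 0.045, -0.002, -10.1, -2.2, 5.8],
[0.005, 0.065, -0.007, -15.0, -2.6, 9.1],
[0.008, 0.083, -0.014, -19.8, -2.6, 12.5],
[0.012, 0.1, -0.024, -24.4, -2.1, 16.3],
[0.017, 0.114, -0.035, -28.7, -1.3, 20.2],
[0.022, 0.125, -0.046, -32.8, -0.1, 24.5],
[0.027, 0.134, -0.059, -36.5, 1.4, 29.0],
[0.033, 0.141, -0.072, -40.0, 3.3, 33.7],
[0.038, 0.145, -0.085, -43.0, 5.4, 38.7],
[0.043, 0.146, -0.098, -45.6, 7.8, 44.0],
[0.047, 0.146, -0.11, -47.7, 10.4, 49.5],
```

carry_out --pt "0.02 0 -0.015 0 0 0" --pt "0.04 0 -0.03 0 0 0" --pt "0.055 0 -0.04 0 0 0"

```text
clock: 24.6
tool_pos: [0.5033, -0.3069, 0.232]
eef_rot: [0.92, -0.092, 0.38, 0.037]
contact_force: [0.7, -0.4, -1.5]
opening: 0.35
```

```bash
python3 back.py 0
```

```text
t 24.6 pos [ 0.5033 -0.3069  0.232 ] rot [ 0.9198 -0.0916  0.3797  0.0374] F [ 0.7 -0.4 -1.5] op 0.35
q [0.596 0.627 0.064 2.374 3.703 0.677 1.417]
at12 [-0.    0.67  0.63  2.31  2.52  0.45  1.15] end [-0.4   0.45  0.57  1.96 -0.33  0.82  0.52] [0.05 0.11 0.18 0.02 0.35 0.13 0.26] min j6 0.04 zmin 0.22820635768762632
[-0.001, 0.019, 0.003, -4.3, -0.8, 4.1],
[-0.002, 0.036, 0.004, -8.6, -1.3, 8.2],
[-0.002, 0.053, 0.003, -12.9, -1.5, 12.4],
[-0.003, 0.069, -0.0, -17.1, -1.4, 16.6],
[-0.003, 0.083, -0.005, -21.2, -1.0, 20.8],
[-0.004, 0.096, -0.011, -25.2, -0.3, 25.1],
[-0.003, 0.107, -0.019, -29.0, 0.7, 29.4],
[-0.003, 0.117, -0.028, -32.7, 2.0, 33.8],
[-0.002, 0.124, -0.037, -36.2, 3.6, 38.3],
[-0.001, 0.13, -0.047, -39.4, 5.6, 42.9],
[-0.0, 0.134, -0.058, -42.4, 7.8, 47.6],
[0.001, 0.136, -0.069, -45.1, 10.2, 52.3],
```

carry_out --pt "-0.001 0.019 0.003 -4.3 -0.8 4.1" --pt "-0.002 0.036 0.004 -8.6 -1.3 8.2" --pt "-0.002 0.053 0.003 -12.9 -1.5 12.4" --pt "-0.003 0.069 0 -17.1 -1.4 16.6" --pt "-0.003 0.083 -0.005 -21.2 -1.0 20.8" --pt "-0.004 0.096 -0.011 -25.2 -0.3 25.1" --pt "-0.003 0.107 -0.019 -29.0 0.7 29.4" --pt "-0.003 0.117 -0.028 -32.7 2.0 33.8" --pt "-0.002 0.124 -0.037 -36.2 3.6 38.3" --pt "-0.001 0.13 -0.047 -39.4 5.6 42.9" --pt "0 0.134 -0.058 -42.4 7.8 47.6" --pt "0.001 0.136 -0.069 -45.1 10.2 52.3"

```text
clock: 25.8
tool_pos: [0.4288, -0.431, 0.281]
eef_rot: [0.668, -0.608, 0.371, 0.217]
contact_force: [-0.9, -0.6, -0.3]
opening: 0.354
```

```bash
python3 back.py 0 3; python3 back.py 1 14
```

```text
t 25.8 pos [ 0.4288 -0.431   0.281 ] rot [ 0.6681 -0.6077  0.3706  0.2168] F [-0.9 -0.6 -0.3] op 0.354
q [-1.000e-03  6.730e-01  6.320e-01  2.317e+00  2.512e+00  4.540e-01
  1.154e+00]
at12 [-0.35  0.7   0.97  2.22  1.16  0.26  1.35] end [-0.4   0.45  0.57  1.96 -0.33  0.82  0.52] [0.05 0.12 0.19 0.02 0.35 0.14 0.26] min j6 0.04 zmin 0.29024654435928493
[0.006, 0.004, -0.008, -1.9, 1.6, 5.5],
[0.011, 0.007, -0.016, -3.5, 3.1, 11.1],
[0.015, 0.01, -0.025, -4.8, 4.4, 16.8],
[0.018, 0.011, -0.03, -5.7, 5.4, 21.5],
[0.02, 0.013, -0.035, -6.5, 6.2, 26.3],
[0.021, 0.014, -0.04, -7.3, 6.8, 31.0],
[0.02, 0.015, -0.044, -8.1, 7.4, 35.8],
[0.019, 0.016, -0.05, -8.9, 7.8, 40.7],
[0.016, 0.017, -0.055, -9.7, 8.0, 45.5],
[0.012, 0.017, -0.06, -10.5, 8.2, 50.3],
[0.007, 0.016, -0.065, -11.3, 8.1, 55.2],
[0.001, 0.015, -0.07, -12.1, 8.0, 60.1],
t 25.8 pos [ 0.4288 -0.431   0.281 ] rot [ 0.6681 -0.6077  0.3706  0.2168] F [-0.9 -0.6 -0.3] op 0.354
q [-1.000e-03  6.730e-01  6.320e-01  2.317e+00  2.512e+00  4.540e-01
  1.154e+00]
at12 [-0.33  0.66  0.89  2.2   1.02  0.33  1.34] end [-0.4   0.45  0.57  1.96 -0.33  0.82  0.51] [0.06 0.15 0.25 0.02 0.39 0.19 0.28] min j6 0.04 zmin 0.29024654435928493
[0.009, 0.003, -0.005, -1.5, 1.6, 5.3],
[0.015, 0.006, -0.01, -2.9, 3.0, 10.8],
[0.02, 0.009, -0.016, -4.3, 4.2, 16.3],
[0.023, 0.012, -0.022, -5.5, 5.3, 21.8],
[0.025, 0.014, -0.029, -6.7, 6.2, 27.4],
[0.024, 0.016, -0.036, -7.9, 7.0, 33.1],
[0.022, 0.018, -0.043, -9.0, 7.5, 38.8],
[0.018, 0.019, -0.049, -10.0, 7.9, 44.6],
[0.013, 0.019, -0.056, -11.0, 8.0, 50.3],
[0.006, 0.018, -0.063, -11.9, 8.0, 56.1],
[-0.002, 0.015, -0.07, -12.9, 7.8, 62.0],
[-0.011, 0.012, -0.077, -13.8, 7.3, 67.8],
```

carry_out --pt "0.006 0.004 -0.008 -1.9 1.6 5.5" --pt "0.011 0.007 -0.016 -3.5 3.1 11.1" --pt "0.015 0.01 -0.025 -4.8 4.4 16.8" --pt "0.018 0.011 -0.03 -5.7 5.4 21.5" --pt "0.02 0.013 -0.035 -6.5 6.2 26.3" --pt "0.021 0.014 -0.04 -7.3 6.8 31.0" --pt "0.02 0.015 -0.044 -8.1 7.4 35.8"

```text
clock: 26.5
tool_pos: [0.4038, -0.4139, 0.3219]
eef_rot: [-0.408, 0.792, -0.418, -0.176]
contact_force: [-0.4, 0.4, -0.0]
opening: 0.351
```

```bash
python3 back.py 1 9
python3 - <<'E'
from plan import *
s=np.array(r.get_state()['q'])
for m in ([-.33,.55,.75,2.15,.877,.55,1.2],[-.33,.5,.75,2.1,.877,.7,1.2]):
    P=jpath(s,m,11)+jpath(m,[-.394,.448,.562,1.963,-.322,.821,.509],14);o=follow(s,P);print(o[:,5].min().round(2),o[-1].round(2),np.abs(np.diff(o,axis=0)).max(0).round(2))
E
```

```text
t 26.5 pos [ 0.4038 -0.4139  0.3219] rot [-0.4079  0.7924 -0.418  -0.1761] F [-0.4  0.4 -0. ] op 0.351
q [-0.275  0.73   0.947  2.265  1.945  0.262  1.003]
at12 [-0.34  0.57  0.76  2.14  0.69  0.44  1.16] end [-0.39  0.45  0.55  1.96 -0.31  0.82  0.5 ] [0.04 0.11 0.18 0.02 0.27 0.17 0.18] min j6 0.04 zmin 0.29024654435928493
[-0.001, -0.003, -0.004, -0.2, 0.2, 5.0],
[-0.002, -0.004, -0.009, -0.6, 0.4, 9.9],
[-0.003, -0.003, -0.014, -1.3, 0.5, 14.8],
[-0.006, -0.001, -0.019, -2.2, 0.5, 19.7],
[-0.01, 0.002, -0.025, -3.4, 0.4, 24.5],
[-0.016, 0.006, -0.031, -4.9, 0.2, 29.3],
[-0.023, 0.011, -0.037, -6.6, -0.1, 33.9],
[-0.031, 0.017, -0.045, -8.6, -0.5, 38.5],
[-0.042, 0.023, -0.053, -10.8, -1.1, 43.0],
[-0.051, 0.024, -0.059, -12.2, -1.6, 48.2],
[-0.062, 0.024, -0.067, -13.7, -2.1, 53.3],
[-0.072, 0.025, -0.075, -15.5, -2.6, 58.4],
0.11 [-0.44  0.46  0.63  1.96 -0.37  0.83  0.56] [0.04 0.06 0.09 0.01 0.23 0.11 0.16]
0.17 [-0.48  0.48  0.7   1.97 -0.41  0.84  0.61] [0.04 0.05 0.08 0.02 0.23 0.09 0.16]
```

Using the larger-j6 waypoint (second variant) for a calmer passage.

Run:
```python
from plan import *
plan([-.33,.5,.75,2.1,.877,.7,1.2],11,11)
s=np.array(r.get_state()['q']);print([x[0].round(2).tolist() for x in jpath(s,[-.33,.5,.75,2.1,.877,.7,1.2],4)])
```

```text
end [-0.42  0.56  0.93  2.1   0.76  0.6   1.33] at k [-0.42  0.56  0.93  2.1   0.76  0.6   1.33] maxstep [0.04 0.05 0.08 0.02 0.23 0.09 0.16] j6min 0.17
[0.005, -0.012, -0.005, 1.2, 0.9, 4.8],
[0.011, -0.021, -0.011, 2.0, 1.8, 9.6],
[0.017, -0.028, -0.018, 2.4, 2.7, 14.3],
[0.022, -0.032, -0.024, 2.4, 3.6, 19.1],
[0.027, -0.033, -0.031, 1.9, 4.5, 23.7],
[0.031, -0.032, -0.038, 1.1, 5.2, 28.3],
[0.033, -0.028, -0.046, -0.2, 5.9, 32.8],
[0.033, -0.022, -0.054, -1.9, 6.5, 37.1],
[0.032, -0.014, -0.063, -4.0, 7.0, 41.3],
[0.029, -0.004, -0.072, -6.5, 7.3, 45.3],
[0.023, 0.006, -0.083, -9.4, 7.5, 49.0],
[[0.41, -0.42, 0.36], [0.41, -0.41, 0.38], [0.4, -0.39, 0.39], [0.38, -0.36, 0.38]]
```

carry_out --pt "0.005 -0.012 -0.005 1.2 0.9 4.8" --pt "0.011 -0.021 -0.011 2.0 1.8 9.6" --pt "0.017 -0.028 -0.018 2.4 2.7 14.3" --pt "0.022 -0.032 -0.024 2.4 3.6 19.1" --pt "0.027 -0.033 -0.031 1.9 4.5 23.7" --pt "0.031 -0.032 -0.038 1.1 5.2 28.3" --pt "0.033 -0.028 -0.046 -0.2 5.9 32.8" --pt "0.033 -0.022 -0.054 -1.9 6.5 37.1" --pt "0.032 -0.014 -0.063 -4.0 7.0 41.3" --pt "0.029 -0.004 -0.072 -6.5 7.3 45.3" --pt "0.023 0.006 -0.083 -9.4 7.5 49.0"

```text
clock: 27.6
tool_pos: [0.379, -0.3561, 0.3815]
eef_rot: [-0.001, 0.908, -0.413, -0.07]
contact_force: [-0.6, -0.2, -0.7]
opening: 0.352
```

Run:
```python
from plan import *
st();plan([-.394,.448,.562,1.963,-.322,.821,.509],16,12)
o=ori(A,0,'r');s=np.array(r.get_state()['q'])
```

```text
t 27.6 pos [ 0.379  -0.3561  0.3815] rot [-6.000e-04  9.079e-01 -4.132e-01 -7.010e-02] F [-0.6 -0.2 -0.7] op 0.352
q [-0.426  0.566  0.944  2.104  0.745  0.594  1.348]
end [-0.48  0.48  0.7   1.97 -0.41  0.84  0.61] at k [-0.46  0.5   0.76  2.   -0.13  0.77  0.81] maxstep [0.01 0.01 0.02 0.01 0.07 0.02 0.05] j6min 0.6
[-0.004, 0.015, -0.004, -2.5, 0.0, 5.6],
[-0.008, 0.032, -0.009, -5.0, 0.3, 11.1],
[-0.012, 0.048, -0.015, -7.7, 0.7, 16.6],
[-0.017, 0.065, -0.022, -10.4, 1.3, 21.9],
[-0.021, 0.082, -0.03, -13.3, 2.2, 27.1],
[-0.026, 0.1, -0.039, -16.1, 3.2, 32.3],
[-0.032, 0.118, -0.049, -19.1, 4.5, 37.3],
[-0.037, 0.135, -0.061, -22.1, 6.0, 42.1],
[-0.042, 0.153, -0.074, -25.1, 7.8, 46.9],
[-0.047, 0.171, -0.088, -28.1, 9.8, 51.5],
[-0.053, 0.188, -0.103, -31.2, 12.1, 55.9],
[-0.058, 0.205, -0.119, -34.2, 14.6, 60.2],
```

carry_out --pt "-0.004 0.015 -0.004 -2.5 0.0 5.6" --pt "-0.008 0.032 -0.009 -5.0 0.3 11.1" --pt "-0.012 0.048 -0.015 -7.7 0.7 16.6" --pt "-0.017 0.065 -0.022 -10.4 1.3 21.9" --pt "-0.021 0.082 -0.03 -13.3 2.2 27.1" --pt "-0.026 0.1 -0.039 -16.1 3.2 32.3" --pt "-0.032 0.118 -0.049 -19.1 4.5 37.3" --pt "-0.037 0.135 -0.061 -22.1 6.0 42.1" --pt "-0.042 0.153 -0.074 -25.1 7.8 46.9" --pt "-0.047 0.171 -0.088 -28.1 9.8 51.5" --pt "-0.053 0.188 -0.103 -31.2 12.1 55.9" --pt "-0.058 0.205 -0.119 -34.2 14.6 60.2"

```text
clock: 28.8
tool_pos: [0.4394, -0.1348, 0.2971]
eef_rot: [0.516, 0.848, -0.117, 0.038]
contact_force: [-0.2, 0.4, -0.2]
opening: 0.356
```

Run:
```python
from plan import *
st();o=ori(A,0,'r');h=cw([.0107,0,.2017]);f=np.array([np.cos(A),np.sin(A),0])
lin([(h-.02*f+[0,0,.09],o,12)])
```

```text
t 28.8 pos [ 0.4394 -0.1348  0.2971] rot [ 0.5156  0.848  -0.1173  0.0376] F [-0.2  0.4 -0.2] op 0.356
q [-0.457  0.503  0.755  2.001 -0.13   0.764  0.805]
end [-0.41  0.68  0.66  1.59 -0.47  1.03  0.55] maxstep [0.   0.02 0.01 0.03 0.03 0.03 0.03] err 0.0
[0.003, 0.017, -0.003, -0.6, 1.0, 1.5],
[0.005, 0.033, -0.005, -1.3, 2.0, 3.0],
[0.007, 0.05, -0.008, -1.9, 3.0, 4.4],
[0.01, 0.066, -0.011, -2.5, 4.0, 5.9],
[0.013, 0.083, -0.014, -3.1, 5.0, 7.4],
[0.015, 0.099, -0.017, -3.8, 6.0, 8.9],
[0.018, 0.116, -0.019, -4.4, 7.0, 10.3],
[0.02, 0.132, -0.022, -5.0, 8.0, 11.8],
[0.023, 0.149, -0.025, -5.7, 9.0, 13.3],
[0.025, 0.166, -0.028, -6.3, 10.0, 14.8],
[0.028, 0.182, -0.03, -6.9, 11.0, 16.3],
[0.03, 0.199, -0.033, -7.5, 12.1, 17.7],
```

carry_out --pt "0.003 0.017 -0.003 -0.6 1.0 1.5" --pt "0.005 0.033 -0.005 -1.3 2.0 3.0" --pt "0.007 0.05 -0.008 -1.9 3.0 4.4" --pt "0.01 0.066 -0.011 -2.5 4.0 5.9" --pt "0.013 0.083 -0.014 -3.1 5.0 7.4" --pt "0.015 0.099 -0.017 -3.8 6.0 8.9" --pt "0.018 0.116 -0.019 -4.4 7.0 10.3" --pt "0.02 0.132 -0.022 -5.0 8.0 11.8" --pt "0.023 0.149 -0.025 -5.7 9.0 13.3" --pt "0.025 0.166 -0.028 -6.3 10.0 14.8" --pt "0.028 0.182 -0.03 -6.9 11.0 16.3" --pt "0.03 0.199 -0.033 -7.5 12.1 17.7"

```text
clock: 30.0
tool_pos: [0.6026, -0.0132, 0.2911]
eef_rot: [0.644, 0.765, -0.001, -0.001]
contact_force: [0.1, 1.0, -0.6]
opening: 0.353
```

Run:
```python
from plan import *
s=st();o=ori(A,0,'r');h=cw([.0107,0,.2017])
lin([(h+[0,0,.05],o,4),(h+[0,0,-.010],o,5)])
w=r.snapshot('wrist');im=w['img'].copy()
for y in(-.049,.049):
    u=proj(w,cw([.0107,y,.2017]),s)[0];cv2.circle(im,tuple(int(v) for v in u),3,(0,0,255),1)
cv2.imwrite('pics/w14.png',im)
```

```text
t 30.0 pos [ 0.6026 -0.0132  0.2911] rot [ 0.6445  0.7646 -0.0012 -0.0009] F [ 0.1  1.  -0.6] op 0.353
q [-0.407  0.681  0.657  1.592 -0.464  1.032  0.555]
end [-0.36  0.81  0.58  1.64 -0.55  0.85  0.61] maxstep [0.01 0.02 0.01 0.01 0.01 0.03 0.01] err 0.0
[-0.0, 0.005, 0.01, -0.0, 0.0, 0.0],
[-0.0, 0.01, 0.02, -0.1, 0.0, 0.1],
[-0.0, 0.015, 0.029, -0.1, 0.0, 0.1],
[-0.0, 0.02, 0.039, -0.2, 0.0, 0.2],
[-0.0, 0.02, 0.051, -0.2, 0.0, 0.2],
[-0.0, 0.02, 0.063, -0.2, 0.0, 0.2],
[-0.0, 0.02, 0.075, -0.2, 0.0, 0.2],
[-0.0, 0.02, 0.087, -0.2, 0.0, 0.2],
[-0.0, 0.02, 0.099, -0.2, 0.0, 0.2],
```

View pics/w14.png

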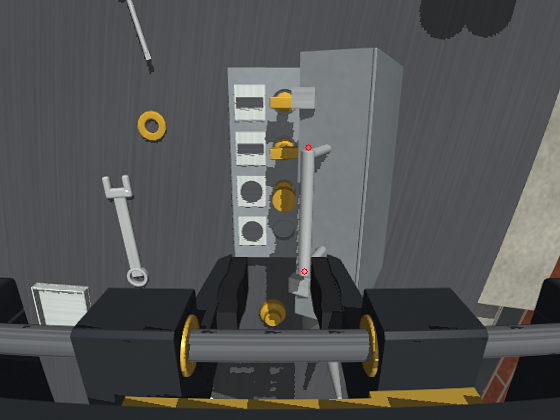

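carry_out --pt "0 0.005 0.01 0 0 0" --pt "0 0.01 0.02 0 0 0" --pt "0 0.015 0.029 0 0 0" --pt "0 0.02 0.039 0 0 0" --pt "0 0.02 0.051 0 0 0" --pt "0 0.02 0.063 0 0 0" --pt "0 0.02 0.075 0 0 0" --pt "0 0.02 0.087 0 0 0" --pt "0 0.02 0.099 0 0 0" --pt "0 0.02 0.099 0 0 0"

```text
clock: 31.05
tool_pos: [0.6227, -0.01, 0.1929]
eef_rot: [0.644, 0.765, -0.0, 0.0]
contact_force: [-0.4, 0.8, -0.3]
opening: 0.349
```

carry_out --pt "0 0 0 0 0 0" --pt "0 0 0 0 0 0" --pt "0 0 0 0 0 0" --pt "0 0 0 0 0 0" --fingers 255 --grip_force 15

```text
clock: 31.45
tool_pos: [0.6225, -0.0108, 0.1954]
eef_rot: [0.644, 0.765, -0.0, 0.001]
contact_force: [-5.2, -0.3, 4.4]
opening: 0.107
```

Run:
```python
from ik import *
s=st()
a0=np.arctan2(25,180);L=np.hypot(25,180)/1e3
f=lambda p:np.array([-L*np.cos(a0+p),L*np.sin(a0+p)])
for p in np.r_[np.arange(1.05,0,-.08),0,-.01]:
    d=f(p)-f(1.1);print(round(p,3),[0,float(round(d[0],3)),float(round(-d[1],3))])
```

```text
t 31.45 pos [ 0.6225 -0.0108  0.1954] rot [ 6.442e-01  7.649e-01 -0.000e+00  7.000e-04] F [-5.2 -0.3  4.4] op 0.107
q [-0.362  0.809  0.579  1.641 -0.55   0.858  0.614]
1.05 [0, -0.009, 0.003]
0.97 [0, -0.022, 0.009]
0.89 [0, -0.035, 0.016]
0.81 [0, -0.047, 0.024]
0.73 [0, -0.058, 0.033]
0.65 [0, -0.069, 0.043]
0.57 [0, -0.079, 0.054]
0.49 [0, -0.088, 0.065]
0.41 [0, -0.096, 0.077]
0.33 [0, -0.103, 0.09]
0.25 [0, -0.109, 0.103]
0.17 [0, -0.114, 0.117]
0.09 [0, -0.118, 0.131]
0.01 [0, -0.12, 0.145]
0.0 [0, -0.121, 0.147]
-0.01 [0, -0.121, 0.149]
```

carry_out --pt "0 -0.009 0.003 0 0 0" --pt "0 -0.022 0.009 0 0 0" --pt "0 -0.035 0.016 0 0 0" --pt "0 -0.047 0.024 0 0 0" --pt "0 -0.058 0.033 0 0 0" --pt "0 -0.069 0.043 0 0 0" --pt "0 -0.079 0.054 0 0 0" --pt "0 -0.088 0.065 0 0 0" --pt "0 -0.096 0.077 0 0 0" --pt "0 -0.103 0.09 0 0 0" --pt "0 -0.103 0.09 0 0 0"

```text
clock: 32.55
tool_pos: [0.5218, -0.0278, 0.1038]
eef_rot: [0.644, 0.765, 0.0, 0.001]
contact_force: [-1.9, 0.2, -1.0]
opening: 0.105
```

```bash
python3 -c "
from ik import *
st()"
```

```text
t 32.55 pos [ 0.5218 -0.0278  0.1038] rot [6.441e-01 7.649e-01 4.000e-04 8.000e-04] F [-1.9  0.2 -1. ] op 0.105
q [-0.266  0.818  0.393  2.004 -0.692  0.452  0.822]
```

carry_out --pt "0 -0.006 0.013 0 0 0" --pt "0 -0.011 0.027 0 0 0" --pt "0 -0.015 0.041 0 0 0" --pt "0 -0.017 0.052 0 0 0" --pt "0 -0.018 0.057 0 0 0" --pt "0 -0.018 0.059 0 0 0" --pt "0 -0.018 0.06 0 0 0"

```text
clock: 33.25
tool_pos: [0.5037, -0.0308, 0.0446]
eef_rot: [0.644, 0.765, 0.0, 0.0]
contact_force: [-6.1, 0.6, 2.2]
opening: 0.11
```

```bash
python3 -c "
from ik import *
st()
t=r.snapshot('scene');cv2.imwrite('pics/s15.png',cv2.resize(t['img'][130:310,140:360],None,fx=3.3,fy=3.3))
w=r.snapshot('wrist');cv2.imwrite('pics/w15.png',w['img'])"
```

```text
t 33.25 pos [ 0.5037 -0.0308  0.0446] rot [6.439e-01 7.651e-01 1.000e-04 1.000e-04] F [-6.1  0.6  2.2] op 0.11
q [-0.17   0.896  0.234  2.069 -0.775  0.262  0.907]
```

View pics/s15.png

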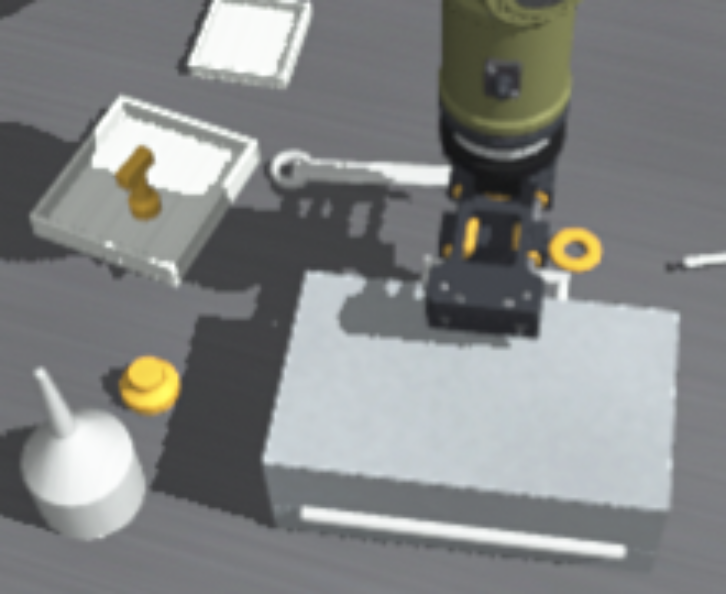

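View pics/w15.png

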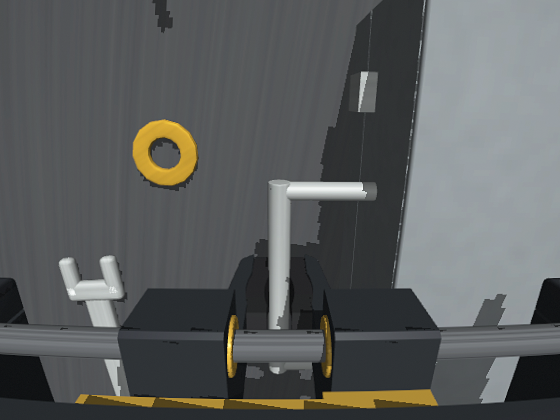

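carry_out --pt "0 0 0.001 0 0 0" --pt "0 0 0.002 0 0 0" --pt "0 0 0.003 0 0 0" --pt "0 0 0.003 0 0 0"

```text
clock: 33.75
tool_pos: [0.5036, -0.0309, 0.0431]
eef_rot: [0.644, 0.765, 0.001, 0.0]
contact_force: [-7.5, 1.6, 16.5]
opening: 0.103
```

```bash
python3 -c "
from ik import *
st()"
```

```text
t 33.75 pos [ 0.5036 -0.0309  0.0431] rot [6.441e-01 7.649e-01 6.000e-04 4.000e-04] F [-7.5  1.6 16.5] op 0.103
q [-0.166  0.898  0.229  2.07  -0.777  0.256  0.909]
```

carry_out --pt "0 0 0 0 0 0" --pt "0 0 0 0 0 0" --pt "0 0 0 0 0 0" --pt "0 0 0 0 0 0" --fingers 165

```text
clock: 34.15
tool_pos: [0.5062, -0.0312, 0.0416]
eef_rot: [0.644, 0.765, 0.001, 0.002]
contact_force: [-0.4, 0.4, -0.6]
opening: 0.354
```

carry_out --pt "0 -0.002 -0.015 0 0 0" --pt "0 -0.002 -0.03 0 0 0" --pt "0 -0.002 -0.05 0 0 0" --pt "0 -0.004 -0.08 0 0 0" --pt "0 -0.02 -0.12 0 0 0" --pt "0 -0.05 -0.16 0 0 0" --pt "0 -0.08 -0.2 0 0 0" --pt "0 -0.08 -0.2 0 0 0"

```text
clock: 34.95
tool_pos: [0.4239, -0.0459, 0.2447]
eef_rot: [0.645, 0.764, 0.002, 0.003]
contact_force: [0.3, 0.4, 0.2]
opening: 0.357
```

Run:
```python
from h import *
st()
s=r.snapshot('scene');cv2.imwrite('pics/s16.png',cv2.resize(s['img'][130:310,140:360],None,fx=3.3,fy=3.3,interpolation=cv2.INTER_CUBIC))
t=r.snapshot('top');cv2.imwrite('pics/t16.png',cv2.resize(t['img'][130:280,180:420],None,fx=3.3,fy=3.3,interpolation=cv2.INTER_CUBIC))
print([(d['p'],np.round(d['xyz'],4)) for d in r.spot_point(s,'lid_handle')],[(d['p'],np.round(d['xyz'],4)) for d in r.spot_point(s,'tee_a')])
for l in (0,.06):
    P=np.array([[-.07,-.12,.09],[-.07,.12,.09],[-.11,.049,.055],[-.11,-.049,.055]])-[.07,0,.03]
    P=R.from_rotvec([0,l,0]).apply(P)+[.07,0,.03]
    print(l,((proj(s,cw(P))-[140,130])*3.3).round().tolist())
```

```text
t 34.95 pos [ 0.4239 -0.0459  0.2447] rot [0.6452 0.764  0.0025 0.0029] F [0.3 0.4 0.2] op 0.357
q [-0.411  0.5    0.633  2.156 -0.507  0.625  0.75 ]
[(0.71, array([ 0.5016, -0.0323,  0.0547]))] [(0.54, array([ 0.4908, -0.3054,  0.0053]))]
0 [[306.0, 270.0], [679.0, 311.0], [568.0, 279.0], [424.0, 264.0]]
0.06 [[304.0, 267.0], [680.0, 308.0], [569.0, 272.0], [423.0, 257.0]]
```

View pics/s16.png

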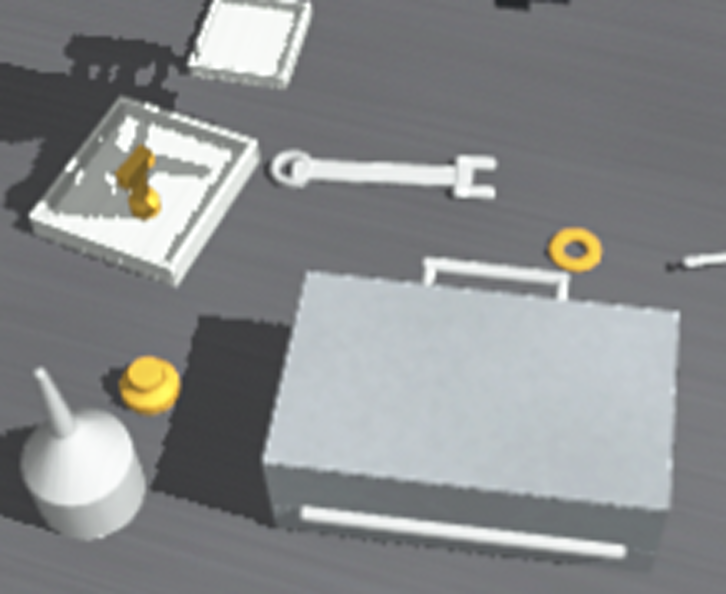

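View pics/t16.png

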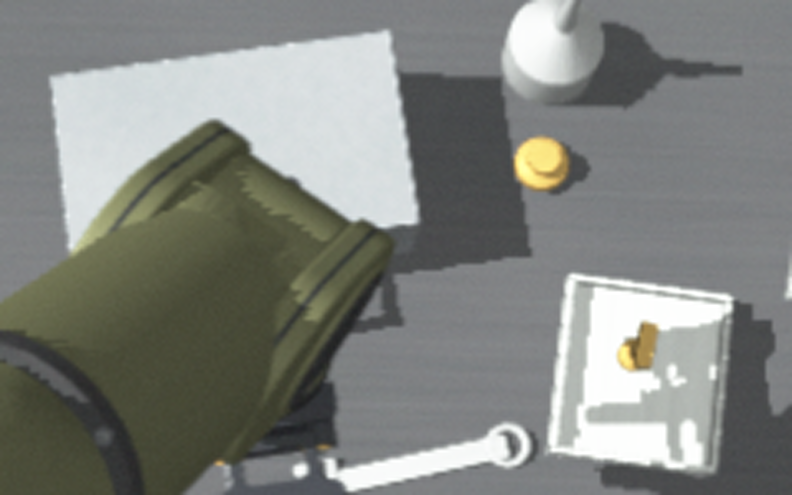

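```bash
python3 -c "
from h import *
print(r.finish_job());st()"
```

```text
the job is handed in; nothing more can be done
None
the job is handed in; nothing more can be done
```

The job is done and handed in at about 35 s of the 64 s allowed. No verdict was reported.

- **Lid opened:** I gripped the handle and swung the lid to its stop. The measured tool position matched the computed fully open handle position.
- **Odd plug found:** The tiles read bar, bar, disc, disc from left to right. The bar-headed plug at the rightmost disc tile was the wrong one.
- **Plug moved:** I lifted it straight out with the tool tilted 45° and stood it near the middle of the largest tray. The pictures show it upright there, at about (0.49, -0.306). The other three plugs stood in their pockets before the lid was shut.
- **Lid shut:** I pressed the lid against its stop until it pushed back with about 16 N, then let go. The last scene picture has the handle in its shut position, and the network puts it 55 mm above the table.
- **Bystanders:** In the last pictures the things around the case and tray were where they began. I did not compare pictures of the grease jar at the far edge.

No check failed or disagreed at the end. Early on, one tilted move ran joints 5 and 6 to their range limits. Joint 5 read -1.001 against a limit of -1, which I took as measurement noise, and I replanned from there.

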